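Lid the sample pots and clear the tray's handle corner

TASK

Get the tasting tray ready to carry: put on each of the three open sample pots the lid that fits it, properly seated, and slide the pots round in the tray, without lifting or tipping them, one into the empty place and another into the space it leaves, so that the corner by the tray's handle ends up empty and the pots fill the other three places. Leave everything else on the table where it is.

Things in the scene. Friction and masses are not known exactly. Their poses are not given: they have to be found in the camera images.
- tray: fixed wooden tray, 186 x 186 mm, at any yaw. Origin under its centre, x and y along its sides. Floor 8 mm thick, inside 170 x 170 mm, walls 8 mm thick with their top 24 mm above the table. No dividers: it holds four 80 mm pot feet in a square, 2 x 2 (places 85 mm apart), 10 mm play in all. A stubby handle sticks out diagonally at the tray's +x +y corner.
- place0 (a point): the place in the handle corner of the tray: its centre on the tray floor, 8 mm above the table (tray frame +42.5, +42.5 mm). Holds a pot at the start; must end empty.
- place1 (a point): the place next to the handle corner at tray frame (-42.5, +42.5 mm), on the tray floor. Holds a pot at the start.
- place2 (a point): the place next to the handle corner at tray frame (+42.5, -42.5 mm), on the tray floor. Holds a pot at the start.
- place3 (a point): the place diagonally opposite the handle, tray frame (-42.5, -42.5 mm), on the tray floor. Empty at the start.
- pot_large: the large round open pot. Origin: centre of the underside of its foot; x, y along the foot's sides, which lie square in the tray. Foot: light wood, 80 x 80 x 12 mm; fixed on it a white ceramic pot, rim 46 mm above the origin. About 0.35 kg; slides easily (waxed) when pushed, or dragged by the grip of its seated lid. Outside diameter 68 mm, mouth 58 mm. Place varies.
- pot_square: the square open pot. Origin: centre of the underside of its foot; x, y along the foot's sides, which lie square in the tray. Foot: light wood, 80 x 80 x 12 mm; fixed on it a white ceramic pot, rim 46 mm above the origin. About 0.35 kg; slides easily (waxed) when pushed, or dragged by the grip of its seated lid. Outside 60 x 60 mm, mouth 50 x 50 mm, its sides parallel to the foot's. Place varies.
- pot_small: the small round open pot. Origin: centre of the underside of its foot; x, y along the foot's sides, which lie square in the tray. Foot: light wood, 80 x 80 x 12 mm; fixed on it a white ceramic pot, rim 46 mm above the origin. About 0.35 kg; slides easily (waxed) when pushed, or dragged by the grip of its seated lid. Outside diameter 50 mm, mouth 40 mm. Place varies.
- lid_large: large round wooden lid, belongs to the large round pot. Origin: centre of the underside. Plug z 0 to 8 mm (lower 5 mm tapered by 4 mm a side), plate z 8 to 16, on it an upright dark bar grip z 16 to 44, 32 mm long along x, 14 thick along y. Lies on the table grip up. Seated, the plate rests on the rim, the origin 38 mm above the pot's origin. About 70 g. Plate diameter 70 mm, plug diameter 50 mm.
- lid_square: square wooden lid, belongs to the square pot. Origin: centre of the underside. Plug z 0 to 8 mm (lower 5 mm tapered by 4 mm a side), plate z 8 to 16, on it an upright dark bar grip z 16 to 44, 32 mm long along x, 14 thick along y. Lies on the table grip up. Seated, the plate rests on the rim, the origin 38 mm above the pot's origin. About 70 g. Plate 62 x 62 mm, plug 43 x 43 mm, sides along the lid's x and y; seats at any of the four quarter turns.
- lid_small: small round wooden lid, belongs to the small round pot. Origin: centre of the underside. Plug z 0 to 8 mm (lower 5 mm tapered by 4 mm a side), plate z 8 to 16, on it an upright dark bar grip z 16 to 44, 32 mm long along x, 14 thick along y. Lies on the table grip up. Seated, the plate rests on the rim, the origin 38 mm above the pot's origin. About 70 g. Plate diameter 52 mm, plug diameter 33 mm.
- coaster: bystander: round cork coaster, 84 mm across, 8 mm thick, no grip, lying among the lids. Origin at the centre of its underside.
- cork_a: bystander: bottle cork lying among the lids, 44 x 22 x 22 mm. Origin at the centre of its underside.
- cork_b: bystander: another bottle cork, between the lids and the tray. Origin at the centre of its underside.
- corkscrew: bystander: T-handled corkscrew lying flat beside the lids, handle 105 mm along its y, screw 80 mm along its +x, 22 mm high. Origin under the handle.
- candle_holder: bystander: brass candle holder 90 mm across with a short candle, 66 mm high in all, beyond the lids. Origin at the centre of its underside.
- tasting_cup: bystander: shallow steel tasting cup, 72 mm across, 28 mm high, beyond the lids. Origin at the centre of its underside.
There are look-alikes about, which are no part of the job. Leave any orange or turquoise look-alike of the pot_small alone. Leave any turquoise look-alike of the lid_small alone.

How it is judged:
At the end, for the whole second after the job is handed in: Each lid sits on its own pot (centred within 7 mm, plate down on the rim within about 3 mm, level), every pot stands upright on the tray floor within 15 mm of the centre of one of the three places away from the handle, so that the handle corner is empty, and all are at rest (horizontal distance between lid_large and pot_large below 0.007 m and z of lid_large in the frame of pot_large between 0.034 and 0.0415 m and angle between the z axis of lid_large and the z axis of pot_large, either way round below 0.08 rad and angle between each of pot_large, pot_square, pot_small's own z axis and vertical below 0.06 rad and height (world z) of each of pot_large, pot_square, pot_small below 0.013 m and linear speed of each of pot_large, lid_large, pot_square, lid_square, pot_small, lid_small below 0.02 m/s and (horizontal distance between pot_large and place1 below 0.015 m or horizontal distance between pot_large and place2 below 0.015 m or horizontal distance between pot_large and place3 below 0.015 m) and horizontal distance between lid_square and pot_square below 0.007 m and z of lid_square in the frame of pot_square between 0.034 and 0.0415 m and angle between the z axis of lid_square and the z axis of pot_square, either way round below 0.08 rad and (horizontal distance between pot_square and place1 below 0.015 m or horizontal distance between pot_square and place2 below 0.015 m or horizontal distance between pot_square and place3 below 0.015 m) and horizontal distance between lid_small and pot_small below 0.007 m and z of lid_small in the frame of pot_small between 0.034 and 0.0415 m and angle between the z axis of lid_small and the z axis of pot_small, either way round below 0.08 rad and (horizontal distance between pot_small and place1 below 0.015 m or horizontal distance between pot_small and place2 below 0.015 m or horizontal distance between pot_small and place3 below 0.015 m)); the robot touches nothing.
It fails at once if a pot is lifted off the tray floor (by more than 12 mm) (height (world z) of any of pot_large, pot_square, pot_small above 0.02 m).
It fails at once if a pot is tipped by more than 20 degrees (angle between any of pot_large, pot_square, pot_small's own z axis and vertical above 0.35 rad).
It fails at once if a bystander is shifted by more than 40 mm (distance of any of coaster, cork_a, cork_b, corkscrew, candle_holder, tasting_cup from where it was at the start of the episode above 0.04 m).
It also fails if it takes over 72 s, if anything falls off the work surface, if the arm or the gripper's body presses on something with over 40 N, if the wrist force passes 120 N, or if a joint passes its speed limit or range.

ROBOT

A 6-joint arm with a two-finger parallel gripper is mounted at the origin on the work surface. World frame = base frame: x ahead of the robot, y to its left, z up, the work surface at z = 0. Lengths are in m, angles in rad, forces in N, time in s.
With the tool pointing down it reaches from about 0.35 to 0.725 m from the base axis. Payload 6 kg.
Tool frame: the origin (TCP) lies midway between the tips of the shut fingers; the grasp point (between the pads) lies 19 mm behind it; z points along the fingers, x is the direction in which the jaws open and shut, and the axes are right-handed (so a half turn about z gives the same grasp; the last joint's range is limited). The gripper opens to 85 mm and grips with 20 to 120 N. Pads are 22 mm wide; open, the fingers measure 114 mm over their backs; the gripper's body (76 mm by 85 mm) begins 54 mm behind the grasp point. The pads swing forward as they close: fully open they stand 13 mm farther back than shut.
Start: joints at [1.643, 0.04, 0.085, 0, -1.615, -0.334], TCP at [0.155, 0.58, 0.198] pointing down, gripper open.
Joint ranges: [-2.56, 2.56], [-1.29, 2.01], [-1.08, 1.49], [-3.29, 1.98], [-2.81, -0.18], [-2.99, 2.99]. Speed limits (rad/s): [2.57, 2.57, 3.01, 3.14, 3.14, 3.14].

INTERFACE

Orientations are given as [roll, pitch, yaw] about the fixed x, y, z axes, in that order (R = Rz(yaw) Ry(pitch) Rx(roll)).
In Python, from cell import manip, camera, calibration, find_in, mark_of gives the robot as it stands.
- The arm moves only by the shell command python3 -m crank 'ROWS' [FORCE]. ROWS is JSON, one flat list of numbers, 7 for each row, row after row: the shift along the tool's x, y, z in mm, then the turn, a rotation vector about the tool's x, y, z in degrees, then the closure, from 0 (fully open) to 1 (shut). A call has 1 to 10 rows; each row shifts and turns the pose as measured when the row begins, along the tool's axes as they then stand; what a row does not reach is not made up. A row lasts 1/8 s, in which the tool goes at most 62.5 mm and 10.7 degrees, less where a joint would pass 70% of its speed; a pose out of reach is approached as far as the arm can. A call is refused whole if a number of a shift passes 62.5 or a number of a turn 10.7, either way. A call with a gripper value outside its range is refused whole. The fingers move at their own pace and stop on an object; FORCE is the grip in N (left out, the last holds). Time passes only in rows, so rows that do not move let the fingers close. It gives the time, the measured TCP pose, the force and the opening at its end, in the units of the state.
- manip.read_state(): the state, without advancing time (a new reading comes with each control period).
- camera(name): name is "scene" or "top" or "wrist"; returns the picture (400x640x3 uint8, red, green, blue); there is no depth.
- calibration(name): a dict with "vfov" (degrees; the focal length in pixels is half the picture's height over the tangent of half this angle, whatever the lens; pixels are square), "cx", "cy" (the principal point, pixels), "T" (4x4, takes a point from camera to world coordinates); the wrist camera has in their place "T_tool_cam" (4x4, takes a point from camera to tool coordinates, whose origin is the TCP and whose axes are the tool frame's). Camera axes: x right, y up, looking along -z (the intrinsics and any distortion apply to the point x, -y, -z); pixel columns grow to the right and rows downward; lengths in m; the calibration is good to about 2 mm. A picture is of the moment at which its call begins: read the wrist's pose just before it. calibration takes no time and is no camera call.
- manip.close_job(): hands the job in, once; it reports no verdict.
Trained networks look in the newest picture that a camera, given by its name, has taken for a name from the list of things; names that differ only in an ending like _2 or _b are one class to them, and where a whole thing is asked for, a point or a joint stands for the part that bears it (a point fixed in the world has none). Each returns a list of dicts, best first, with "score" (0 to 1); they miss things now and then, are a little off and sometimes report something else, mostly with a low value. They report only what shows in the picture. A call takes as long as a camera call. They do not tell look-alikes from the thing itself.
- find_in(camera, query): "rect" ([left, top, right, bottom] in pixels, round what is visible of it).
- mark_of(camera, query): "pixel" ([row, column] in pixels: a listed point, or the origin of a listed thing).
The state is a dict: "time_s": time; "qpos": joint angles; "dq": joint speeds; "effort": joint torques, N m; "eef_pos": TCP position; "orientation": TCP orientation; "ft_force": force on the tool from outside, world axes, zero at the start; "moment": the same for the moment, N m; "opening": opening from 0.0 (shut) to 1.0 (fully open).
Only numpy, scipy, OpenCV 4.12 (cv2) and the standard library are available. Lean on these libraries where they do the work, as an engineer would, in place of code of your own. Each camera call takes 0.05 s, during which the arm holds its last target.

## Working session

There is one attempt and no reset: what is moved stays moved. The work goes in short steps, Python scripts to look and compute and a shell command to move; the robot and the scene stay as the last step left them, time stands still between calls to the robot, and variables do not carry over. Pictures are saved under pics/ and viewed, and the job is handed in when it is done.

```bash
ls; mkdir -p pics
python3 - <<'E'
from cell import manip, camera, calibration
import cv2
s=manip.read_state()
print({k:s[k] for k in('time_s','eef_pos','orientation','opening')})
for n in('scene','top','wrist'):
    cv2.imwrite(f'pics/{n}0.png',cv2.cvtColor(camera(n),cv2.COLOR_RGB2BGR)); print(n,calibration(n))
E
```

```text
pics
{'time_s': 0.0, 'eef_pos': array([0.15509867, 0.57921514, 0.19707225]), 'orientation': array([-3.14150372e+00, -1.76659186e-03, -1.83256758e+00]), 'opening': 1.0030166642901477}
scene {'vfov': 49.6924508543738, 'cx': 320.40182660822427, 'cy': 204.34700291790438, 'T': array([[ 0.16016049, -0.50802651,  0.84632008,  1.5948372 ],
       [ 0.98708712,  0.08003002, -0.13875955, -0.16992043],
       [ 0.00276252,  0.85761545,  0.51428407,  0.67360586],
       [ 0.        ,  0.        ,  0.        ,  1.        ]])}
top {'vfov': 46.028732877502705, 'cx': 316.14318721515673, 'cy': 198.411712092886, 'T': array([[ 0.02388314,  0.98049864, -0.19506927,  0.38039557],
       [-0.99952908,  0.02718025,  0.01424269, -0.00290154],
       [ 0.01926697,  0.19463724,  0.98068605,  1.08360287],
       [ 0.        ,  0.        ,  0.        ,  1.        ]])}
wrist {'vfov': 69.0085173984234, 'cx': 316.6131339694263, 'cy': 199.28236770779543, 'T_tool_cam': array([[ 9.99999754e-01, -4.49723161e-04,  5.37884868e-04,
         1.08978129e-04],
       [-2.61660880e-04, -9.51134478e-01, -3.08776839e-01,
        -7.99186827e-02],
       [ 6.50464939e-04,  3.08776622e-01, -9.51134362e-01,
        -1.76186236e-01],
       [ 0.00000000e+00,  0.00000000e+00,  0.00000000e+00,
         1.00000000e+00]])}
```

View pics/top0.png

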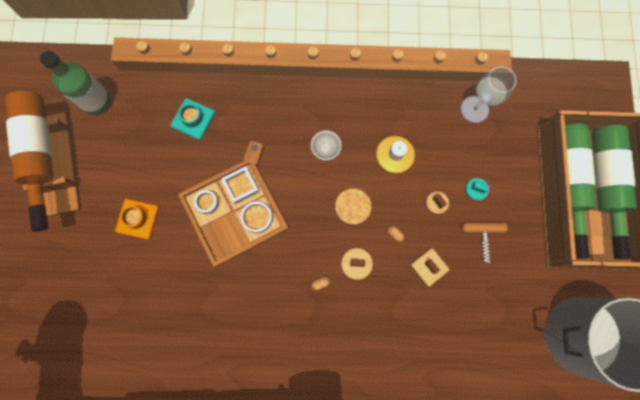

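View pics/scene0.png

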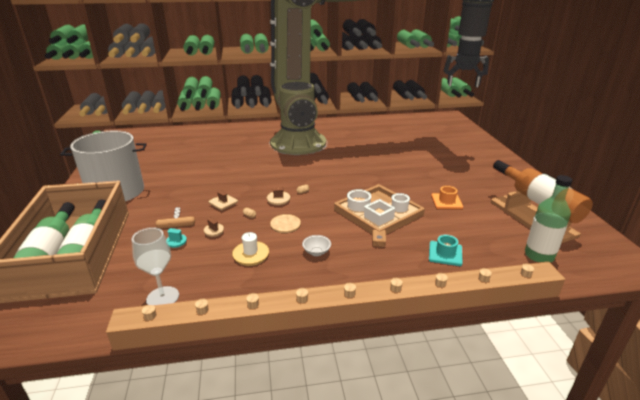

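View pics/wrist0.png

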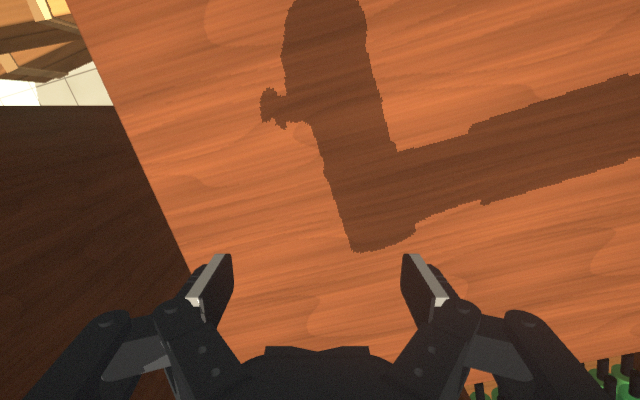

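```bash
cat > h.py <<'E'
from cell import manip, camera, calibration, find_in, mark_of
import numpy as np, cv2
from scipy.spatial.transform import Rotation as R
def cam(name):
    c=calibration(name)
    f=200/np.tan(np.radians(c['vfov'])/2)
    if 'T' in c: T=c['T']
    else:
        s=manip.read_state(); Tt=np.eye(4); Tt[:3,:3]=R.from_euler('xyz',s['orientation']).as_matrix(); Tt[:3,3]=s['eef_pos']; T=Tt@c['T_tool_cam']
    return f,c['cx'],c['cy'],T
def p2w(C,col,row,z):
    f,cx,cy,T=C
    d=T[:3,:3]@np.array([(col-cx)/f,-(row-cy)/f,-1]); o=T[:3,3]
    return o+d*(z-o[2])/d[2]
def w2p(C,p):
    f,cx,cy,T=C
    q=T[:3,:3].T@(np.array(p)-T[:3,3]); return cx+f*q[0]/-q[2], cy-f*q[1]/-q[2]
def shift(target,yaw=None):
    """print shift in tool axes (mm) to reach target TCP and turn about tool z"""
    s=manip.read_state(); M=R.from_euler('xyz',s['orientation'])
    d=M.inv().apply(np.array(target)-s['eef_pos'])*1000
    print('tool shift mm',d.round(1),'eef',s['eef_pos'].round(4),'rpy deg',np.degrees(s['orientation']).round(2),'f',s['ft_force'].round(1),'op',round(s['opening'],3),'t',s['time_s'])
    # desired: tool down, x axis at world angle yaw : R=Rz(yaw)Rx(pi)
    if yaw is not None:
        for k in (0,180,-180):
            y=yaw+k
            D=R.from_euler('xyz',[180,0,y],degrees=True)
            rv=(M.inv()*D).as_rotvec(degrees=True); print('  yaw',y,'turn',rv.round(1))
    return d
def save(name,im,box=None,scale=1):
    if box: im=im[box[1]:box[3],box[0]:box[2]]
    im=cv2.resize(im,None,fx=scale,fy=scale,interpolation=cv2.INTER_CUBIC)
    cv2.imwrite('pics/'+name+'.png',cv2.cvtColor(im,cv2.COLOR_RGB2BGR))
E
python3 - <<'E'
from h import *
for n in('top','scene'):
    im=camera(n);C=cam(n)
    print(n)
    for q,z in(('tray',0),('place0',.008),('place1',.008),('place2',.008),('place3',.008),('pot_large',.008),('pot_square',.008),('pot_small',.008),('lid_large',0),('lid_square',0),('lid_small',0),('cork_a',0),('cork_b',0),('coaster',0),('candle_holder',0),('tasting_cup',0),('corkscrew',0)):
        for r in mark_of(n,q)[:3]:
            if r['score']<.3: continue
            row,col=r['pixel'];print(q,round(r['score'],2),'px',round(col),round(row),p2w(C,col,row,z)[:2].round(4))
    if n=='top':
        save('topA',im,(170,130,310,270),5); save('topB',im,(300,120,520,290),3.6)
E
```

```text
top
tray 0.83 px 234 210 [0.5622 0.172 ]
place0 0.83 px 211 201 [0.5815 0.2249]
place0 0.8 px 225 239 [0.4951 0.1874]
place0 0.58 px 246 188 [0.6158 0.1457]
place1 0.83 px 211 201 [0.5815 0.2249]
place1 0.8 px 225 239 [0.4951 0.1874]
place1 0.58 px 246 188 [0.6158 0.1457]
place2 0.83 px 211 201 [0.5815 0.2249]
place2 0.8 px 225 239 [0.4951 0.1874]
place2 0.58 px 246 188 [0.6158 0.1457]
place3 0.83 px 211 201 [0.5815 0.2249]
place3 0.8 px 225 239 [0.4951 0.1874]
place3 0.58 px 246 188 [0.6158 0.1457]
pot_large 0.81 px 262 217 [0.5481 0.106 ]
pot_square 0.85 px 242 188 [0.6136 0.1559]
pot_small 0.84 px 140 218 [0.5378 0.3846]
pot_small 0.77 px 193 120 [0.7766 0.282 ]
pot_small 0.68 px 213 202 [0.58   0.2204]
lid_large 0.89 px 358 263 [ 0.447  -0.1178]
lid_square 0.77 px 428 269 [ 0.4386 -0.2791]
lid_square 0.64 px 397 158 [ 0.7012 -0.2097]
lid_square 0.48 px 236 216 [0.5503 0.1676]
lid_small 0.96 px 438 205 [ 0.5871 -0.306 ]
lid_small 0.79 px 475 192 [ 0.623  -0.3936]
lid_small 0.55 px 478 229 [ 0.5337 -0.3976]
cork_a 0.51 px 396 234 [ 0.516  -0.2054]
cork_a 0.48 px 320 282 [ 0.4026 -0
[... 1104 characters left out ...]
3787]
pot_small 0.61 px 399 212 [0.578  0.2295]
pot_small 0.59 px 447 256 [0.7965 0.2832]
lid_large 0.69 px 277 199 [ 0.4357 -0.1149]
lid_square 0.63 px 224 205 [ 0.4471 -0.277 ]
lid_small 0.78 px 177 244 [ 0.628  -0.3925]
lid_small 0.75 px 216 235 [ 0.6015 -0.2944]
cork_a 0.5 px 246 215 [ 0.5117 -0.2111]
cork_a 0.37 px 303 195 [ 0.4213 -0.0334]
cork_b 0.5 px 246 215 [ 0.5117 -0.2111]
cork_b 0.37 px 303 195 [ 0.4213 -0.0334]
coaster 0.96 px 287 224 [ 0.5798 -0.0997]
candle_holder 0.87 px 253 256 [ 0.7108 -0.1968]
candle_holder 0.74 px 376 221 [0.601  0.1531]
tasting_cup 0.67 px 315 252 [ 0.7167 -0.0398]
tasting_cup 0.55 px 255 254 [ 0.7023 -0.192 ]
corkscrew 0.83 px 176 227 [ 0.5462 -0.4056]
```

```bash
sleep 0.1
```

```text
(no output)
```

View pics/topA.png

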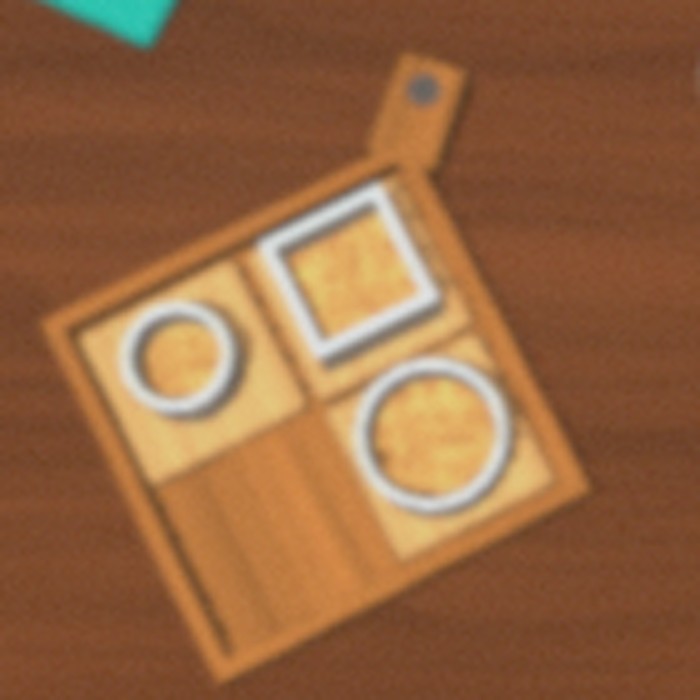

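View pics/topB.png

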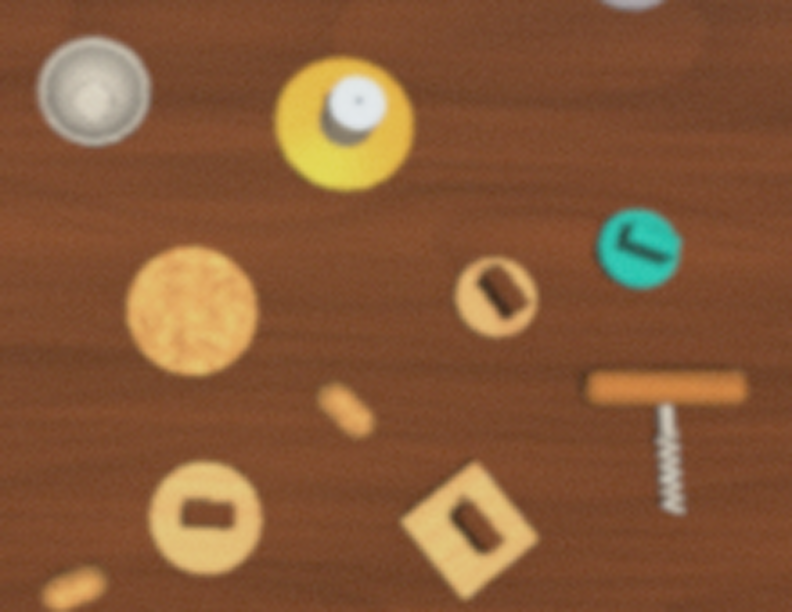

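Run:
```python
from h import *
C=cam('top')
A=lambda u,v:(170+u/5,130+v/5)
B=lambda u,v:(300+u/3.6,120+v/3.6)
cs=[p2w(C,*A(*p),.024) for p in((42,322),(590,488),(220,682))]
print('corners',[c.round(4) for c in cs], [np.linalg.norm(cs[i]-cs[j]).round(4) for i,j in((0,2),(1,2),(0,1))])
ctr=(cs[0]+cs[1])/2; print('tray ctr',ctr, 'axis3->right',np.degrees(np.arctan2(*(cs[1]-cs[2])[1::-1])),'axis3->left',np.degrees(np.arctan2(*(cs[0]-cs[2])[1::-1])))
for n,p in(('small',(181,360)),('square',(348,275)),('large',(435,437))): print('pot',n,p2w(C,*A(*p),.054)[:2].round(4))
for n,p,g in(('small',(496,297),[(485,270),(520,312)]),('large',(206,518),[(182,513),(235,515)]),('square',(469,531),[(459,503),(495,545)])):
    print('lid',n,p2w(C,*B(*p),.016)[:2].round(4))
```

```text
corners [array([0.5918, 0.2967, 0.024 ]), array([0.522 , 0.0438, 0.024 ]), array([0.4309, 0.2049, 0.024 ])] [np.float64(0.1852), np.float64(0.1851), np.float64(0.2623)]
tray ctr [0.55690942 0.17024736 0.024     ] axis3->right -60.50964074296006 axis3->left 29.705766790882176
pot small [0.5703 0.2256]
pot square [0.611  0.1539]
pot large [0.5389 0.1116]
lid small [ 0.5909 -0.3008]
lid large [ 0.4449 -0.1146]
lid square [ 0.441  -0.2798]
```

Run:
```python
from h import *
shift([.445,-.115,.13],180)
```

```text
tool shift mm [ 595.9 -459.6   68.1] eef [0.1553 0.5795 0.1981] rpy deg [-180.   -0. -105.] f [ 0.9 -0.1 -0.6] op 0.998 t 1.95
  yaw 180 turn [-0. -0. 75.]
  yaw 360 turn [   0.   -0. -105.]
  yaw 0 turn [   0.   -0. -105.]
```

```bash
python3 -m crank '[48,-37,0,0,0,0,0.3, 48,-37,0,0,0,0,0.3, 48,-37,0,0,0,0,0.3, 48,-37,0,0,0,0,0.3, 48,-37,0,0,0,0,0.3, 48,-37,0,0,0,0,0.3, 48,-37,0,0,0,0,0.3, 48,-37,0,0,0,0,0.3, 48,-37,0,0,0,0,0.3, 48,-37,0,0,0,0,0.3]' 40; python3 -c "
from h import *
shift([.445,-.115,.13],180)"
```

```text
time_s: 3.2
eef_pos: [0.3936, 0.0062, 0.1995]
orientation: [-3.134, 0.003, -1.823]
ft_force: [1.2, 1.3, -0.2]
opening: 0.704
tool shift mm [104.8 -79.5  69.7] eef [0.3936 0.0062 0.1995] rpy deg [-179.58    0.19 -104.43] f [ 1.2  1.3 -0.2] op 0.704 t 3.2
  yaw 180 turn [-0.2  0.4 75.6]
  yaw 360 turn [  -0.5   -0.2 -104.4]
  yaw 0 turn [  -0.5   -0.2 -104.4]
```

```bash
python3 -m crank '[45,-34,20,0,0,0,0.3, 45,-34,20,0,0,0,0.3, 0,0,20,0,0,10.6,0.3, 0,0,10,0,0,10.6,0.3, 0,0,0,0,0,10.6,0.3, 0,0,0,0,0,10.6,0.3, 0,0,0,0,0,10.6,0.3, 0,0,0,0,0,10.6,0.3, 0,0,0,0,0,10.6,0.3, 0,0,0,0,0,0,0.3]'
python3 - <<'E'
from h import *
shift([.445,-.115,.13],180)
C=cam('wrist'); im=camera('wrist'); save('w1',im)
print([(n,[ (r['score'],np.round(r['rect'])) for r in find_in('wrist',n)[:2]]) for n in('lid_large',)])
E
```

```text
time_s: 4.45
eef_pos: [0.4381, -0.1081, 0.128]
orientation: [3.14, 0.01, -3.138]
ft_force: [0.4, 0.5, 0.3]
opening: 0.704
tool shift mm [-6.9 -6.9 -2. ] eef [ 0.4381 -0.1081  0.128 ] rpy deg [ 179.89    0.58 -179.81] f [0.4 0.5 0.3] op 0.704 t 4.45
  yaw 180 turn [0.1 0.6 0.2]
  yaw 360 turn [  -0.9    0.2 -179.8]
  yaw 0 turn [  -0.9    0.2 -179.8]
[('lid_large', [(0.63, array([274., 147., 344., 214.]))])]
```

View pics/w1.png

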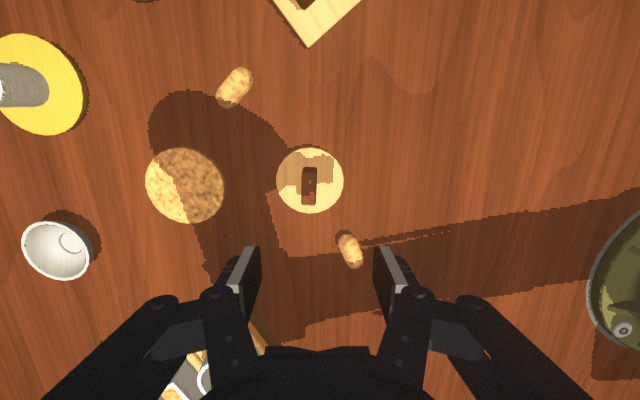

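Run:
```python
from h import *
C=cam('wrist'); print('plate',p2w(C,310,180.5,.016),'grip top ctr',p2w(C,309,186,.044), 'ends',p2w(C,309,167,.044),p2w(C,308.5,205,.044))
im=cv2.imread('pics/w1.png')[:,:,::-1]; save('w1c',im,(260,130,360,230),6)
```

```text
plate [ 0.44668448 -0.11370725  0.016     ] grip top ctr [ 0.44672253 -0.11566184  0.044     ] ends [ 0.44668214 -0.13353853  0.044     ] [ 0.44723808 -0.09701119  0.044     ]
```

View pics/w1c.png

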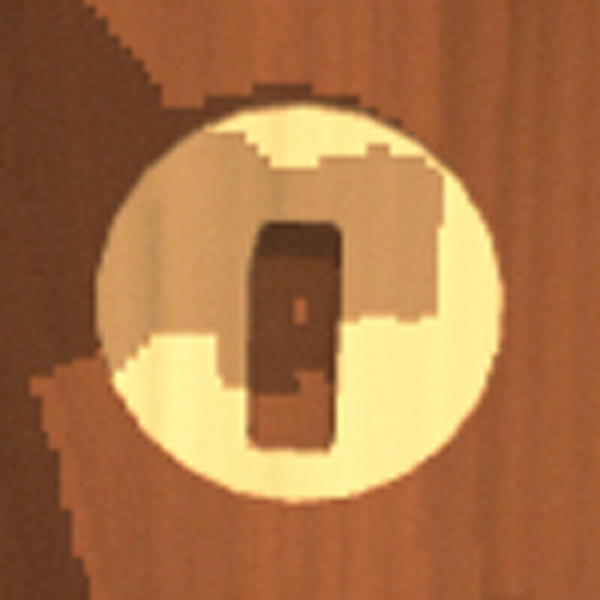

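```bash
python3 -m crank '[-9,-6,35,0.1,0.6,0,0.5, 0,0,35,0,0,0,0.5, 0,0,20,0,0,0,0.5, 0,0,0,0,0,0,0.5]'; python3 -c "
from h import *
shift([.4467,-.1142,.022],180)"
```

```text
time_s: 5.05
eef_pos: [0.4484, -0.1142, 0.0366]
orientation: [3.141, 0.002, -3.123]
ft_force: [0.3, 0.7, -0.6]
opening: 0.499
tool shift mm [ 1.7  0.  14.6] eef [ 0.4484 -0.1142  0.0366] rpy deg [ 1.7998e+02  9.0000e-02 -1.7894e+02] f [ 0.3  0.7 -0.6] op 0.499 t 5.05
  yaw 180 turn [0.  0.1 1.1]
  yaw 360 turn [-1.000e-01  0.000e+00 -1.789e+02]
  yaw 0 turn [-1.000e-01  0.000e+00 -1.789e+02]
```

```bash
python3 -m crank '[2,0,14,0,0,0.5,0.5, 0,0,0,0,0,0,0.5, 0,0,0,0,0,0,1, 0,0,0,0,0,0,1, 0,0,0,0,0,0,1, 0,0,0,0,0,0,1, 0,0,0,0,0,0,1]' 40
```

```text
time_s: 5.92
eef_pos: [0.4485, -0.1141, 0.0255]
orientation: [3.141, 0.007, -3.129]
ft_force: [-0.4, 0.3, -0.3]
opening: 0.0
```

Run:
```python
from h import *
print(manip.read_state()['opening'])
save('w2',camera('wrist'));save('s2',camera('scene'),(180,130,380,250),4)
```

```text
0.00012425111399028485
```

View pics/w2.png

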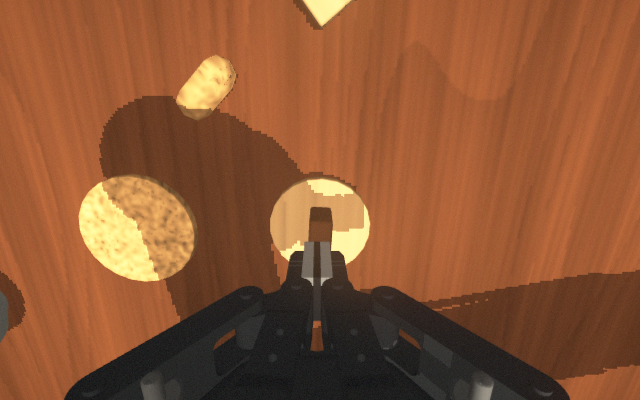

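View pics/s2.png

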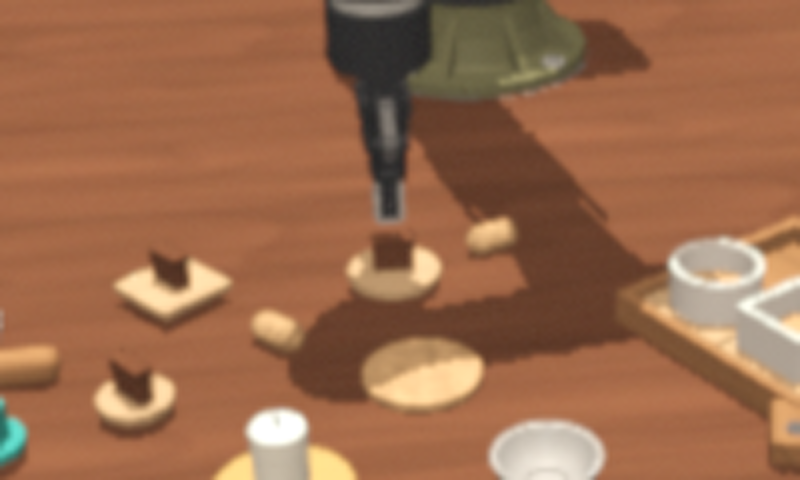

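Run:
```python
from h import *
C=cam('scene'); s=manip.read_state(); e=s['eef_pos']
print(e,w2p(C,e), w2p(C,[.4467,-.1142,0]), w2p(C,[.4467,-.1142,.044]))
for dz in(0,.02,.03,.04,.05): print(dz,np.round(w2p(C,e+[0,0,dz]),1))
for r in mark_of('scene','lid_large')[:2]: print(r)
W=cam('wrist'); print('tcp in wrist',w2p(W,e)); 
print(p2w(W,320,226,.016))
```

```text
[ 0.44843873 -0.1141416   0.02544177] (np.float64(277.4697242935666), np.float64(194.1395734061568)) (np.float64(277.8083961388055), np.float64(201.0734355521094)) (np.float64(277.1091089986889), np.float64(188.51011304820804))
0 [277.5 194.1]
0.02 [277.1 188.4]
0.03 [277.  185.4]
0.04 [276.8 182.5]
0.05 [276.7 179.5]
{'pixel': [199.6, 277.8], 'score': 0.61}
tcp in wrist (np.float64(317.62488774235607), np.float64(231.26253539111985))
[ 0.44682867 -0.11387259  0.016     ]
```

Run:
```python
from h import *
im=cv2.imread('pics/w2.png')[:,:,::-1]; save('w2c',im,(250,160,390,300),5)
print(manip.read_state())
```

```text
{'time_s': 6.075, 'qpos': array([ 1.90312711e-01, -3.04201887e-01, -5.42724501e-01,  1.16521606e-03,
       -1.32531096e+00, -1.78270460e-01]), 'dq': array([ 0.00086391, -0.0006465 , -0.00172526,  0.00024978,  0.00014403,
        0.00013513]), 'effort': array([ 1.34377231e-03, -1.86134541e+01,  3.38448071e+01,  6.75280675e+00,
        1.93027424e-02,  3.56416203e-04]), 'eef_pos': array([ 0.44839868, -0.11416891,  0.02539325]), 'orientation': array([ 3.14147228,  0.00705303, -3.12927158]), 'ft_force': array([-0.68902767, -0.3531646 , -0.64463267]), 'moment': array([-0.05898641,  0.06064742, -0.03542649]), 'opening': -0.0033791152893777026}
```

View pics/w2c.png

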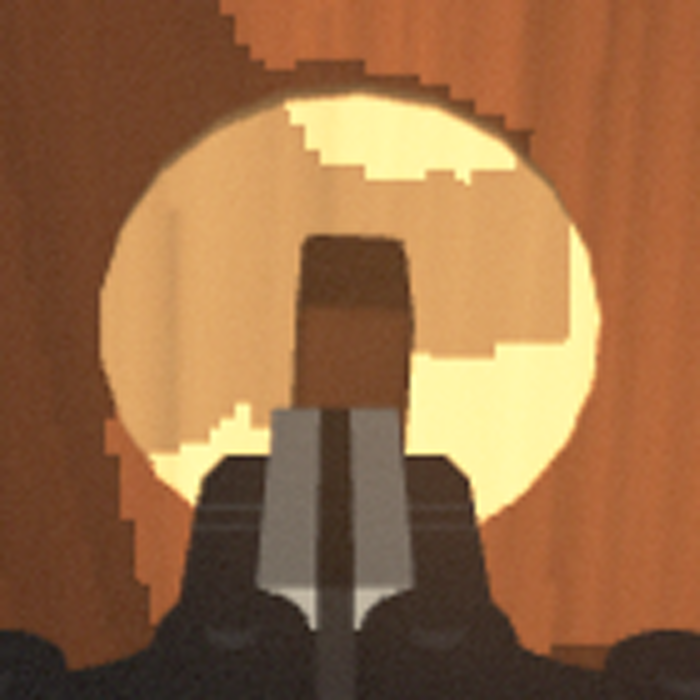

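```bash
python3 -m crank '[0,0,0,0,0,0,0.5, 0,0,0,0,0,0,0.5, 2,0,15,0,0,0,0.5, 0,0,10,0,0,0,0.5, 0,0,0,0,0,0,0.5]'
python3 - <<'E'
from h import *
save('w3',camera('wrist'),(200,120,440,320),3);save('s3',camera('scene'),(230,150,330,220),7)
shift([.4467,-.1142,-.005],180)
E
```

```text
time_s: 6.7
eef_pos: [0.4457, -0.1141, -0.0023]
orientation: [3.141, 0.005, -3.129]
ft_force: [-0.3, 0.0, -0.4]
opening: 0.501
tool shift mm [-0.3 -0.   3.7] eef [ 0.4464 -0.1142 -0.0013] rpy deg [ 179.99    0.4  -179.29] f [-0.7 -0.1  0.3] op 0.498 t 6.8
  yaw 180 turn [0.  0.4 0.7]
  yaw 360 turn [  -0.6    0.  -179.3]
  yaw 0 turn [  -0.6    0.  -179.3]
```

View pics/w3.png

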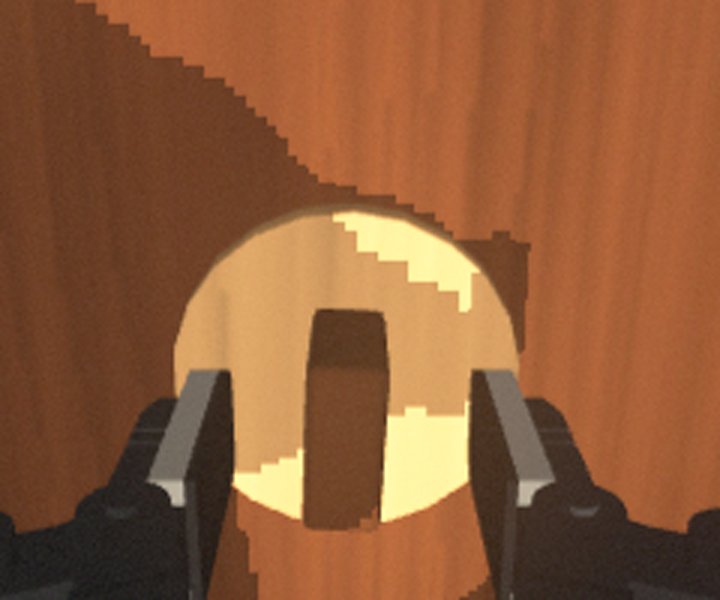

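View pics/s3.png

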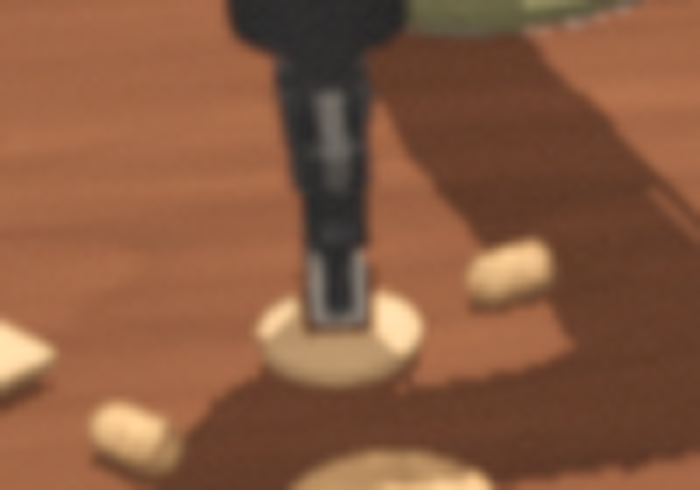

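```bash
python3 -m crank '[0,0,6,0,0,0,0.5, 0,0,0,0,0,0,1, 0,0,0,0,0,0,1, 0,0,0,0,0,0,1, 0,0,0,0,0,0,1]' 60
python3 - <<'E'
from h import *
save('w4',camera('wrist'),(200,120,440,320),3);save('s4',camera('scene'),(230,150,330,220),7)
shift([.4467,-.1142,-.005],180)
E
```

```text
time_s: 7.42
eef_pos: [0.4473, -0.1141, -0.0065]
orientation: [3.141, 0.009, -3.129]
ft_force: [0.5, 0.3, -0.3]
opening: 0.151
tool shift mm [ 0.6 -0.  -1.5] eef [ 0.4473 -0.1141 -0.0065] rpy deg [ 179.99    0.51 -179.29] f [-0.4  0.  -0.6] op 0.147 t 7.525
  yaw 180 turn [0.  0.5 0.7]
  yaw 360 turn [  -0.8    0.  -179.3]
  yaw 0 turn [  -0.8    0.  -179.3]
```

View pics/w4.png

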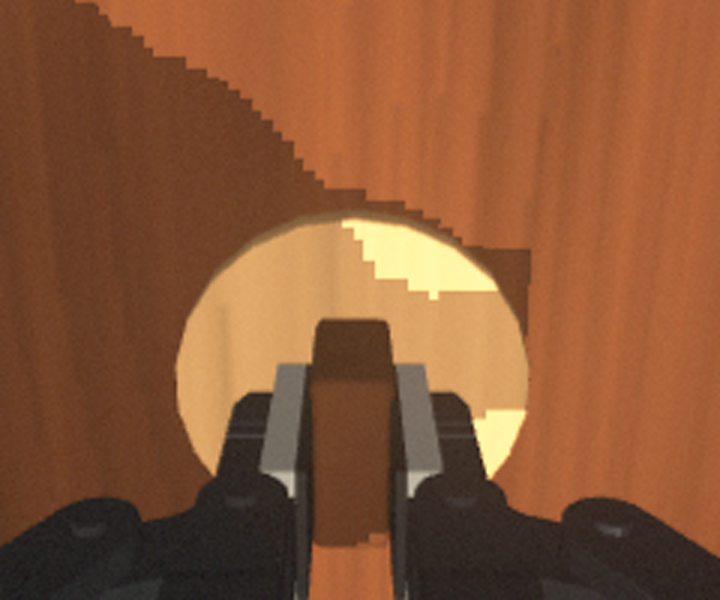

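View pics/s4.png

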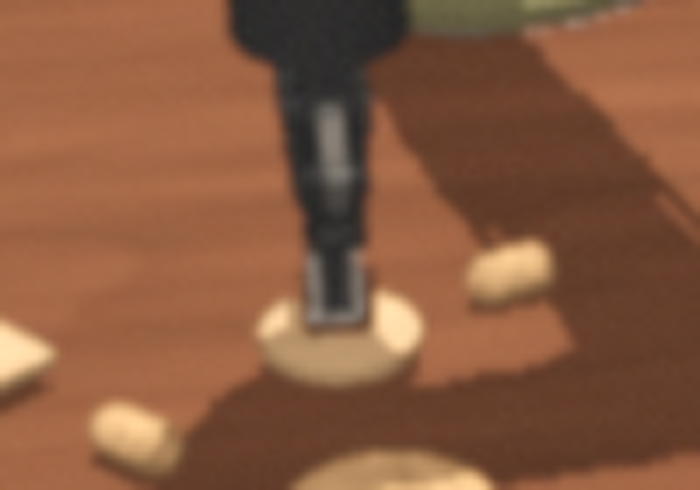

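```bash
python3 -m crank '[0,0,-40,0,0,0,1, 0,0,-50,0,0,0,1, 0,0,-30,0,0.5,-9.7,1, 0,0,0,0,0,-9.7,1, 0,0,0,0,0,-9.7,1, 0,0,0,0,0,0,1]' 60
python3 - <<'E'
from h import *
shift([.5389,.1116,.10],-150.4)
E
```

```text
time_s: 8.28
eef_pos: [0.4453, -0.1142, 0.1164]
orientation: [3.141, -0.002, -2.608]
ft_force: [-1.2, -0.2, -1.2]
opening: 0.147
tool shift mm [-195.5  146.7   16.2] eef [ 0.4453 -0.1142  0.1164] rpy deg [ 1.7995e+02 -1.0000e-01 -1.4941e+02] f [-1.2 -0.2 -1.2] op 0.147 t 8.275
  yaw -150.4 turn [ 0.  -0.1  1. ]
  yaw 29.599999999999994 turn [ 2.00e-01  1.00e-01 -1.79e+02]
  yaw -330.4 turn [ 2.00e-01  1.00e-01 -1.79e+02]
```

```bash
python3 -m crank '[-30,36,0,0,0,0.5,1, -30,36,0,0,0,0.5,1, -30,36,0,0,0,0,1, -30,36,0,0,0,0,1, 0,0,0,0,0,0,1]' 60
python3 - <<'E'
from h import *
C=cam('wrist');save('w5',camera('wrist'))
np.save('C5.npy',C[3])
shift([.5389,.1116,.10],-150.4)
E
```

```text
time_s: 8.9
eef_pos: [0.4787, 0.075, 0.1149]
orientation: [3.141, -0.004, -2.649]
ft_force: [-0.6, -0.1, -0.0]
opening: 0.145
tool shift mm [-71.1   4.9  14.7] eef [0.4786 0.0738 0.115 ] rpy deg [ 179.96   -0.22 -151.84] f [ 0.5  0.2 -1.4] op 0.145 t 8.95
  yaw -150.4 turn [ 0.  -0.2 -1.4]
  yaw 29.599999999999994 turn [-3.000e-01 -1.000e-01  1.786e+02]
  yaw -330.4 turn [-3.000e-01 -1.000e-01  1.786e+02]
```

View pics/w5.png

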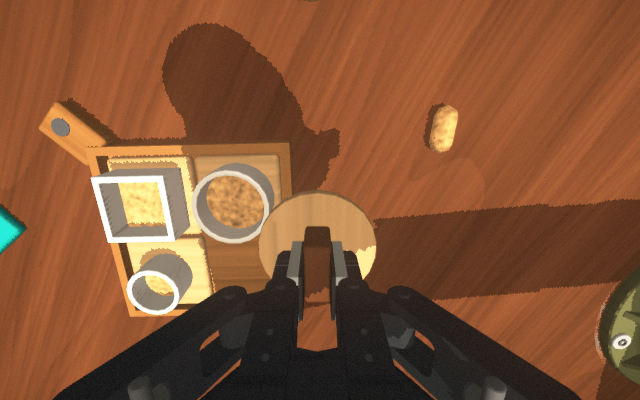

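Run:
```python
from h import *
im=cv2.imread('pics/w5.png')[:,:,::-1]; save('w5c',im,(80,130,300,320),3.6)
```

```text
(no output)
```

View pics/w5c.png

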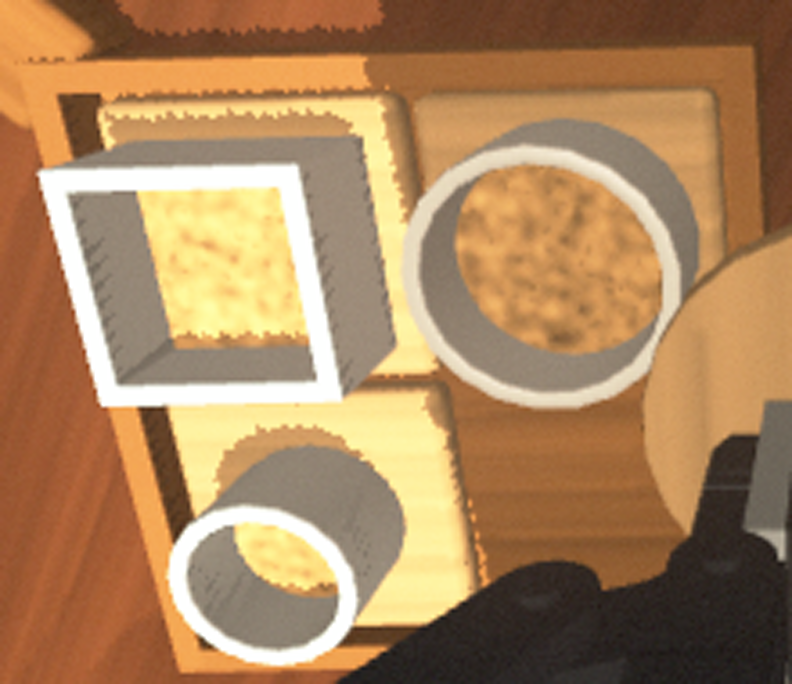

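Run:
```python
from h import *
c=calibration('wrist');C=(291.0,c['cx'],c['cy'],np.load('C5.npy'))
C=(200/np.tan(np.radians(c['vfov'])/2),c['cx'],c['cy'],np.load('C5.npy'))
A=lambda u,v:(80+u/3.6,130+v/3.6)
for n,p in(('large',(542.5,276)),('square',(196,284)),('small',(262,585))): print(n,p2w(C,*A(*p),.054)[:2].round(4))
k=[p2w(C,*A(*p),.024) for p in((757,46),(20,62),(183,672))]
print([x[:2].round(4) for x in k],np.linalg.norm(k[0]-k[1]),np.linalg.norm(k[1]-k[2]),'ctr',(k[0]+k[2])/2, np.degrees(np.arctan2(*(k[0]-k[1])[1::-1])),np.degrees(np.arctan2(*(k[2]-k[1])[1::-1])))
print('large w',np.linalg.norm(p2w(C,*A(403,276),.054)-p2w(C,*A(682,276),.054)))
```

```text
large [0.5424 0.1137]
square [0.6149 0.1547]
small [0.5739 0.2291]
[array([0.5221, 0.0451]), array([0.6843, 0.1366]), array([0.5924, 0.2991])] 0.18628128023193508 0.18673014944580604 ctr [0.55722068 0.17213442 0.024     ] -150.5818795422085 119.49918739029104
large w 0.06680471016155969
```

```bash
python3 -m crank '[-36,4,10,0,0,-0.7,1, -34,3,10,0,-0.2,-0.7,1, 0,0,8,0,0,0,1, 0,0,0,0,0,0,1]' 60
python3 - <<'E'
from h import *
shift([.5415,.1137,.0395],-150.5)
E
```

```text
time_s: 9.45
eef_pos: [0.5379, 0.1108, 0.0862]
orientation: [3.141, -0.0, -2.637]
ft_force: [-1.0, -0.1, -0.9]
opening: 0.148
tool shift mm [-4.6  0.8 46.7] eef [0.5379 0.1108 0.0862] rpy deg [ 1.7999e+02 -2.0000e-02 -1.5107e+02] f [-1.  -0.1 -0.9] op 0.148 t 9.45
  yaw -150.5 turn [ 0.  -0.  -0.6]
  yaw 29.5 turn [ -0.   -0.  179.4]
  yaw -330.5 turn [ -0.   -0.  179.4]
```

```bash
python3 -m crank '[-5,1,15,0,0,-0.6,1, 0,0,12,0,0,0,1, 0,0,8,0,0,0,1, 0,0,8,0,0,0,1]' 60
python3 - <<'E'
from h import *
shift([.5415,.1137,.0395],-150.5)
save('w6',camera('wrist'))
save('t6',camera('top'),(170,130,310,270),4)
E
```

```text
time_s: 9.95
eef_pos: [0.5417, 0.1131, 0.042]
orientation: [3.141, 0.002, -2.628]
ft_force: [-0.6, -1.2, -0.2]
opening: 0.15
tool shift mm [-0.1  0.7  2.5] eef [0.5417 0.1131 0.042 ] rpy deg [ 1.7999e+02  1.2000e-01 -1.5057e+02] f [-0.6 -1.2 -0.2] op 0.15 t 9.95
  yaw -150.5 turn [ 0.   0.1 -0.1]
  yaw 29.5 turn [  0.2  -0.  179.9]
  yaw -330.5 turn [  0.2  -0.  179.9]
```

View pics/w6.png

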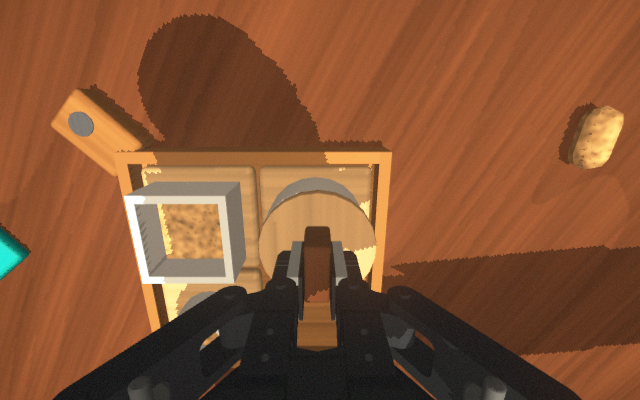

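```bash
python3 -m crank '[0,0.7,3,0,0,0,1, 0,0,1.5,0,0,0,1, 0,0,1,0,0,0,1]' 60
python3 - <<'E'
from h import *
shift([.5415,.1137,.0395],-150.5)
E
```

```text
time_s: 10.42
eef_pos: [0.542, 0.1136, 0.0394]
orientation: [-3.14, 0.004, -2.627]
ft_force: [-2.4, -1.1, 2.5]
opening: 0.143
tool shift mm [ 0.4  0.3 -0.1] eef [0.542  0.1136 0.0394] rpy deg [-179.92    0.21 -150.53] f [-2.4 -1.1  2.5] op 0.143 t 10.425
  yaw -150.5 turn [-0.1  0.2 -0. ]
  yaw 29.5 turn [3.0e-01 1.0e-01 1.8e+02]
  yaw -330.5 turn [3.0e-01 1.0e-01 1.8e+02]
```

```bash
python3 -m crank '[0,8,0,0,0,0,1, 0,12,0,0,0,0,1, 0,12,0,0,0,0,1, 0,12,0,0,0,0,1, 0,12,0,0,0,0,1]' 60
python3 - <<'E'
from h import *
shift([.4991,.1876,.0394],-150.5)
E
```

```text
time_s: 11.05
eef_pos: [0.5135, 0.165, 0.0395]
orientation: [-3.139, 0.005, -2.628]
ft_force: [1.0, -1.6, 0.4]
opening: 0.148
tool shift mm [ 1.5 26.7  0.1] eef [0.5135 0.165  0.0395] rpy deg [-179.83    0.29 -150.57] f [ 1.  -1.6  0.4] op 0.148 t 11.05
  yaw -150.5 turn [-0.2  0.3 -0.1]
  yaw 29.5 turn [  0.5   0.3 179.9]
  yaw -330.5 turn [  0.5   0.3 179.9]
```

```bash
python3 -m crank '[0.5,10,0,0,0,0,1, 0.5,10,0,0,0,0,1, 0,8,0,0,0,0,1, 0,2,0,0,0,0,1, 0,0,0,0,0,0,1]' 60
python3 - <<'E'
from h import *
shift([.4991,.1876,.0394],-150.5)
save('t7',camera('top'),(170,130,310,270),4)
save('s7',camera('scene'),(320,160,440,260),6)
E
```

```text
time_s: 11.68
eef_pos: [0.4972, 0.1918, 0.0398]
orientation: [-3.135, 0.005, -2.627]
ft_force: [3.7, -3.3, -2.2]
opening: 0.146
tool shift mm [ 0.4 -4.6  0.5] eef [0.4972 0.1918 0.0398] rpy deg [-179.63    0.28 -150.5 ] f [ 3.7 -3.3 -2.2] op 0.146 t 11.675
  yaw -150.5 turn [-0.4  0.3 -0. ]
  yaw 29.5 turn [  0.4   0.6 180. ]
  yaw -330.5 turn [  0.4   0.6 180. ]
```

View pics/s7.png

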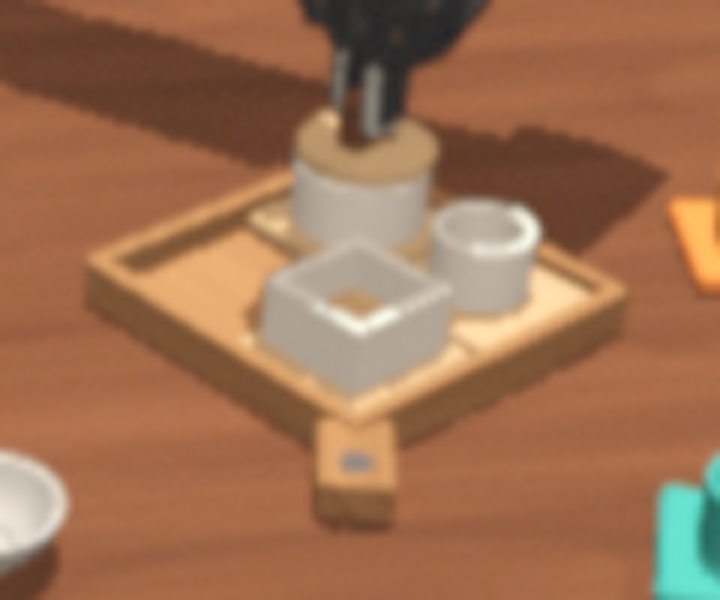

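```bash
python3 -m crank '[0,-3,0,0,0,0,1, 0,0,0,0,0,0,0.7, 0,0,0,0,0,0,0.6, 0,0,0,0,0,0,0.6, 0,0,-25,0,0,0,0.6, 0,0,-50,0,0,0,0.5, 0,0,-30,0,0,0,0.5, 0,0,0,0,0,0,0.5]' 60
python3 - <<'E'
from h import *
save('t8',camera('top'),(170,130,310,270),4)
shift([.441,-.280,.13],0)
E
```

```text
time_s: 12.78
eef_pos: [0.4966, 0.1907, 0.1467]
orientation: [-3.139, 0.003, -2.626]
ft_force: [0.6, 1.1, -0.7]
opening: 0.499
tool shift mm [ 279.6 -382.2   15.6] eef [0.496  0.1904 0.1451] rpy deg [-1.7988e+02  5.0000e-02 -1.5049e+02] f [ 1.3  1.  -0.2] op 0.499 t 12.825
  yaw 0 turn [-1.000e-01 -1.000e-01 -1.505e+02]
  yaw 180 turn [-0.1  0.1 29.5]
  yaw -180 turn [-0.1  0.1 29.5]
```

View pics/t8.png

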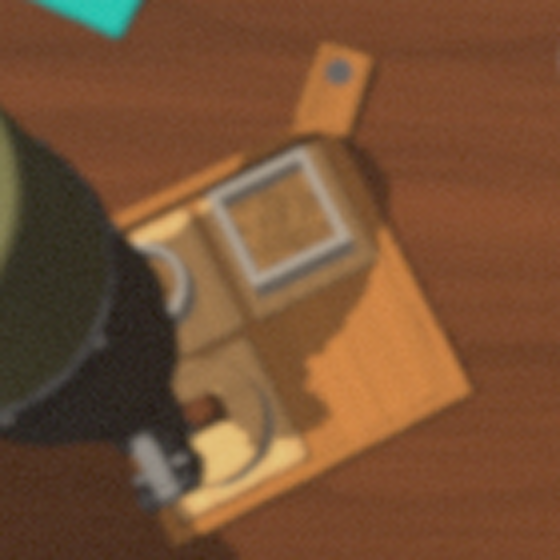

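```bash
python3 -m crank '[34,-47,0,0,0,0,0.5, 34,-47,0,0,0,0,0.5, 34,-47,0,0,0,0,0.5, 34,-47,0,0,0,0,0.5, 34,-47,0,0,0,0,0.5, 34,-47,0,0,0,0,0.5, 34,-47,0,0,0,0,0.5, 34,-47,10,0,0,0,0.5, 0,0,0,0,0,10.6,0.5, 0,0,0,0,0,10.6,0.5]' 60; python3 -m crank '[0,0,0,0,0,10.6,0.5, 0,0,0,0,0,10.6,0.5, 0,0,0,0,0,10.6,0.5, 0,0,0,0,0,10.6,0.5, 0,0,0,0,0,10.6,0.5, 0,0,0,0,0,8,0.5, 0,0,0,0,0,0,0.5]' 60;  python3 - <<'E'
from h import *
shift([.441,-.280,.1],130.5)
C=cam('wrist');np.save('C9.npy',C[3]);im=camera('wrist');save('w9',im); save('w9c',im,(220,80,420,280),3.5)
E
```

```text
time_s: 14.08
eef_pos: [0.4362, -0.2839, 0.1206]
orientation: [3.138, -0.017, -2.998]
ft_force: [0.3, -0.6, 0.0]
opening: 0.505
time_s: 14.95
eef_pos: [0.4313, -0.2818, 0.1087]
orientation: [-3.12, -0.026, 2.206]
ft_force: [-0.2, -0.9, -0.6]
opening: 0.499
tool shift mm [-4.6  9.   8.4] eef [ 0.4313 -0.2818  0.1087] rpy deg [-178.78   -1.49  126.38] f [-0.2 -0.9 -0.6] op 0.499 t 14.95
  yaw 130.5 turn [-1.2 -1.5 -4.1]
  yaw 310.5 turn [ -2.4   1.8 175.9]
  yaw -49.5 turn [ -2.4   1.8 175.9]
```

View pics/w9.png

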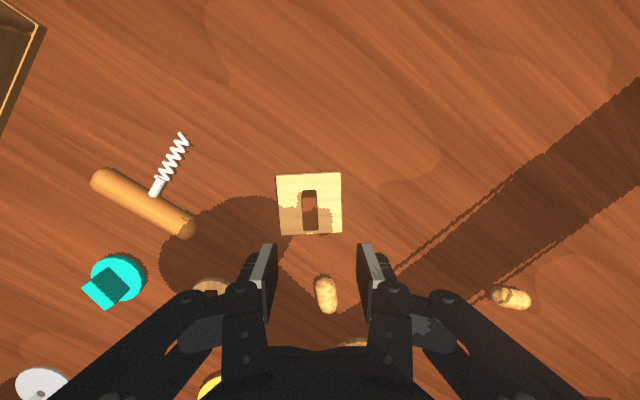

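View pics/w9c.png

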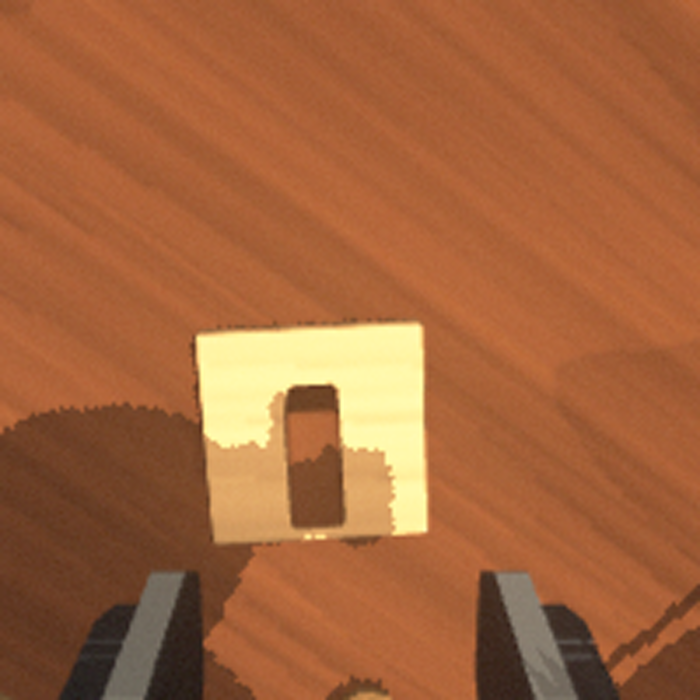

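Run:
```python
from h import *
c=calibration('wrist');C=(200/np.tan(np.radians(c['vfov'])/2),c['cx'],c['cy'],np.load('C9.npy'))
k=[p2w(C,220+u/3.5,80+v/3.5,.016) for u,v in((196,335),(422,322),(428,532),(215,545))]
print([np.linalg.norm(k[i]-k[(i+1)%4]).round(4) for i in range(4)],[np.degrees(np.arctan2(*(k[(i+1)%4]-k[i])[1::-1])).round(1) for i in range(4)])
ctr=sum(k)/4;print(ctr); ctr[2]=-.0065
shift(ctr,np.degrees(np.arctan2(*(k[1]-k[0])[1::-1])))
```

```text
[np.float64(0.0611), np.float64(0.0615), np.float64(0.0614), np.float64(0.0616)] [np.float64(129.4), np.float64(39.4), np.float64(-50.5), np.float64(-140.8)]
[ 0.44369879 -0.27807608  0.016     ]
tool shift mm [ -7.5  14.6 114.7] eef [ 0.4313 -0.2817  0.1086] rpy deg [-178.78   -1.5   126.46] f [ 0.3  0.8 -0.1] op 0.501 t 15.0
  yaw 129.43095305273877 turn [-1.2 -1.5 -3. ]
  yaw 309.4309530527388 turn [ -2.4   1.8 177. ]
  yaw -50.56904694726123 turn [ -2.4   1.8 177. ]
```

```bash
python3 -m crank '[0,0,0,-1.2,-1.5,-3,0.5, -5,12,25,0,0,0,0.5, 0,0,30,0,0,0,0.5, 0,0,0,0,0,0,0.5]' 60
python3 - <<'E'
from h import *
shift([.4437,-.2781,-.0065],129.6)
E
```

```text
time_s: 15.5
eef_pos: [0.4433, -0.2774, 0.0507]
orientation: [3.141, -0.002, 2.273]
ft_force: [0.5, -0.8, 0.3]
opening: 0.501
tool shift mm [-0.9 -0.2 57.2] eef [ 0.4433 -0.2774  0.0507] rpy deg [ 1.7998e+02 -9.0000e-02  1.3026e+02] f [ 0.5 -0.8  0.3] op 0.501 t 15.5
  yaw 129.6 turn [ 0.  -0.1  0.7]
  yaw 309.6 turn [ 1.000e-01  0.000e+00 -1.793e+02]
  yaw -50.400000000000006 turn [ 1.000e-01  0.000e+00 -1.793e+02]
```

```bash
python3 -m crank '[-1,0,30,0,0,0.5,0.5, 0,0,20,0,0,0,0.5, 0,0,7,0,0,0,0.5, 0,0,0,0,0,0,0.5]' 60
python3 - <<'E'
from h import *
shift([.4437,-.2781,-.0065],129.6)
E
```

```text
time_s: 16.0
eef_pos: [0.4464, -0.2796, -0.0024]
orientation: [3.14, 0.004, 2.271]
ft_force: [0.7, -1.0, 0.3]
opening: 0.498
tool shift mm [ 2.9 -1.1  4.1] eef [ 0.4464 -0.2796 -0.0024] rpy deg [179.89   0.25 130.1 ] f [ 0.7 -1.   0.3] op 0.498 t 16.0
  yaw 129.6 turn [0.1 0.2 0.5]
  yaw 309.6 turn [  -0.4    0.2 -179.5]
  yaw -50.400000000000006 turn [  -0.4    0.2 -179.5]
```

```bash
python3 -m crank '[3,-1,4,0,0,0.5,0.5, 0,0,0,0,0,0,0.9, 0,0,0,0,0,0,1, 0,0,0,0,0,0,1, 0,0,0,0,0,0,1]' 60
python3 - <<'E'
from h import *
shift([.4437,-.2781,-.0065],129.6)
save('w10',camera('wrist'),(200,120,440,320),3)
E
```

```text
time_s: 16.62
eef_pos: [0.445, -0.2783, -0.0037]
orientation: [3.137, 0.008, 2.262]
ft_force: [0.8, 0.1, -0.7]
opening: 0.149
tool shift mm [ 1.  -0.9  2.7] eef [ 0.445  -0.2783 -0.0037] rpy deg [179.76   0.44 129.62] f [ 0.8  0.1 -0.7] op 0.149 t 16.625
  yaw 129.6 turn [0.2 0.4 0. ]
  yaw 309.6 turn [  -0.7    0.4 -180. ]
  yaw -50.400000000000006 turn [  -0.7    0.4 -180. ]
```

View pics/w10.png

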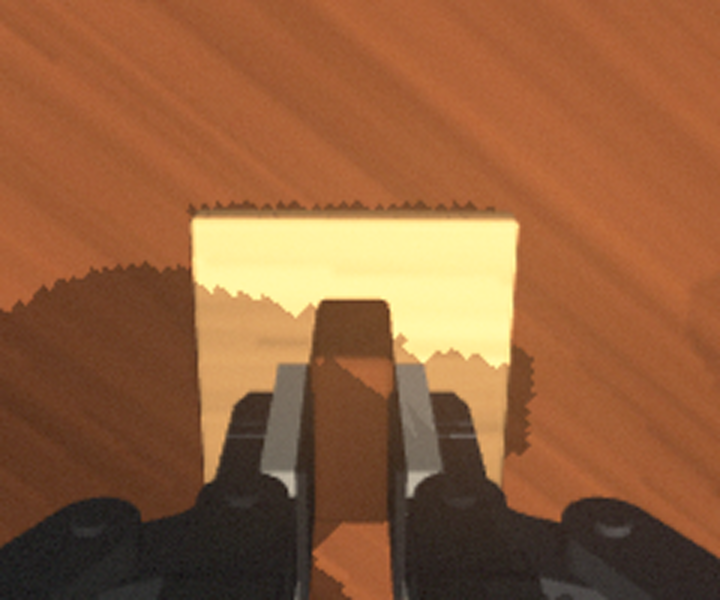

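Run:
```python
from h import *
C=cam('wrist');s=manip.read_state();M=R.from_euler('xyz',s['orientation'])
for u,v in((192,213),(518,221),(205,480),(500,480)):
    p=p2w(C,200+u/3,120+v/3,.016); print((M.inv().apply(p-s['eef_pos'])*1000).round(1))
```

```text
[-30.1 -32.8 -19.7]
[ 30.8 -31.4 -20.2]
[-30.6  25.  -19.5]
[ 30.5  24.7 -19.9]
```

```bash
python3 -m crank '[0,0,-45,0,0,0,1, 0,0,-55,0,0,0,1, 0,0,-20,0,0,5,1, 0,0,0,0,0,4,1, 0,0,0,0,0,0,1]' 60
python3 - <<'E'
from h import *
shift([.6159,.1559,.0423],120)
E
```

```text
time_s: 17.3
eef_pos: [0.4432, -0.2778, 0.1191]
orientation: [3.138, 0.005, 2.101]
ft_force: [0.4, -0.6, -1.2]
opening: 0.146
tool shift mm [287.2 368.   76.7] eef [ 0.4432 -0.2778  0.1191] rpy deg [179.78   0.3  120.38] f [ 0.4 -0.6 -1.2] op 0.146 t 17.3
  yaw 120 turn [0.2 0.3 0.4]
  yaw 300 turn [  -0.5    0.3 -179.6]
  yaw -60 turn [  -0.5    0.3 -179.6]
```

```bash
python3 -m crank '[35,45,0,0,0,0,1, 35,45,0,0,0,0,1, 35,45,0,0,0,0,1, 35,45,0,0,0,0,1, 35,45,0,0,0,0,1, 35,45,0,0,0,0,1, 35,45,0,0,0,0,1, 30,38,0,0,0,0,1, 0,0,0,0,0,0,1]' 60
python3 - <<'E'
from h import *
shift([.6159,.1559,.0423],120)
save('w11',camera('wrist'))
E
```

```text
time_s: 18.42
eef_pos: [0.609, 0.1508, 0.1123]
orientation: [-3.137, 0.004, 2.113]
ft_force: [-0.2, -0.5, -1.1]
opening: 0.144
tool shift mm [ 1.1  8.8 69.9] eef [0.609  0.1508 0.1123] rpy deg [-179.74    0.24  121.08] f [-0.2 -0.5 -1.1] op 0.144 t 18.425
  yaw 120 turn [-0.3  0.2  1.1]
  yaw 300 turn [  -0.4   -0.4 -178.9]
  yaw -60 turn [  -0.4   -0.4 -178.9]
```

View pics/w11.png

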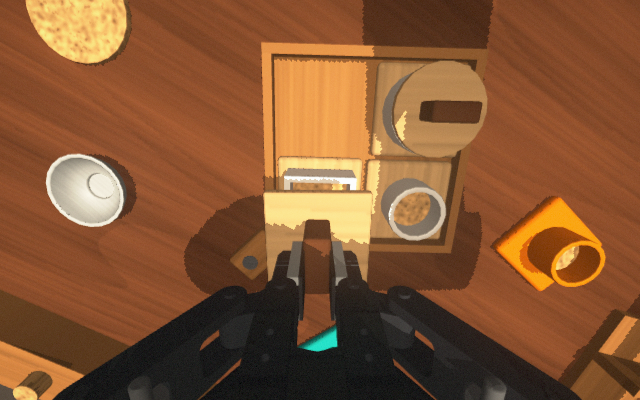

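Run:
```python
from h import *
im=cv2.imread('pics/w11.png')[:,:,::-1]; save('w11c',im,(250,40,500,260),3.2)
C=cam('wrist');np.save('C11.npy',C[3])
```

```text
(no output)
```

View pics/w11c.png

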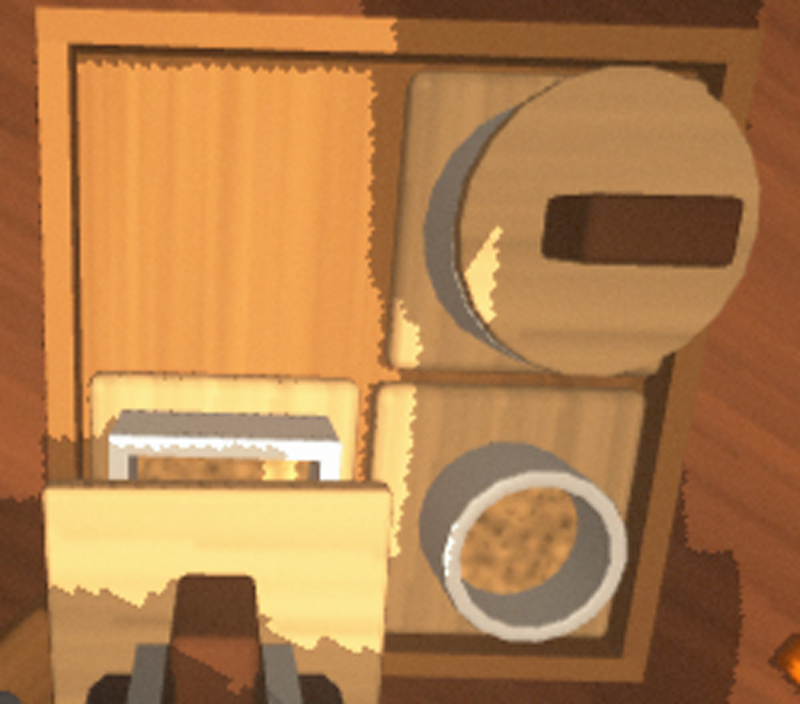

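Run:
```python
from h import *
c=calibration('wrist');C=(200/np.tan(np.radians(c['vfov'])/2),c['cx'],c['cy'],np.load('C11.npy'))
A=lambda u,v,z:p2w(C,250+u/3.2,40+v/3.2,z)
a,b=A(109,436,.054),A(341,440,.054); d=(b-a); print(np.linalg.norm(d),np.degrees(np.arctan2(d[1],d[0])))
n=np.array([np.cos(np.radians(29.5)),np.sin(np.radians(29.5)),0]); print('square pot ctr',(a+b)/2+.03*n)
print('small',A(535,555,.054))
print('tray tl,tr,br',A(38,10,.024),A(757,30,.024),A(640,680,.024))
print('lid large',A(609,222,.070))
```

```text
0.06002714178027987 120.06920192878685
square pot ctr [0.61467088 0.1548151  0.054     ]
small [0.57309078 0.22814503 0.054     ]
tray tl,tr,br [0.52344277 0.04497131 0.024     ] [0.43264403 0.20507499 0.024     ] [0.59379932 0.29730609 0.024     ]
lid large [0.49842087 0.18600319 0.07      ]
```

```bash
python3 -m crank '[1,8,20,-0.3,0.2,1.1,1, 0,0,15,0,0,0,1, 0,0,0,0,0,0,1]' 60
python3 - <<'E'
from h import *
shift([.6157,.1554,.0423],120)
E
```

```text
time_s: 18.85
eef_pos: [0.6146, 0.1521, 0.0761]
orientation: [-3.141, 0.001, 2.094]
ft_force: [-0.4, 0.4, -0.5]
opening: 0.143
tool shift mm [ 2.4  2.7 33.8] eef [0.6146 0.1521 0.0761] rpy deg [-1.7997e+02  9.0000e-02  1.1995e+02] f [-0.4  0.4 -0.5] op 0.143 t 18.85
  yaw 120 turn [-0.   0.1 -0. ]
  yaw 300 turn [1.0e-01 0.0e+00 1.8e+02]
  yaw -60 turn [1.0e-01 0.0e+00 1.8e+02]
```

```bash
python3 -m crank '[2.5,3,14,0,0,0,1, 0,0,10,0,0,0,1, 0,0,5,0,0,0,1, 0,0,0,0,0,0,1]' 60
python3 - <<'E'
from h import *
shift([.6157,.1554,.0423],120)
E
```

```text
time_s: 19.35
eef_pos: [0.6163, 0.155, 0.0467]
orientation: [3.141, 0.002, 2.093]
ft_force: [0.4, 0.3, -0.3]
opening: 0.146
tool shift mm [ 0.7 -0.3  4.4] eef [0.6163 0.155  0.0467] rpy deg [1.7994e+02 1.2000e-01 1.1995e+02] f [ 0.4  0.3 -0.3] op 0.146 t 19.35
  yaw 120 turn [ 0.1  0.1 -0.1]
  yaw 300 turn [ 2.000e-01 -1.000e-01  1.799e+02]
  yaw -60 turn [ 2.000e-01 -1.000e-01  1.799e+02]
```

```bash
python3 -m crank '[0.5,0,3,0,0,0,1, 0,0,2,0,0,0,1, 0,0,1,0,0,0,1]' 60
python3 - <<'E'
from h import *
shift([.6157,.1554,.0423],120)
save('w12',camera('wrist'))
E
```

```text
time_s: 19.73
eef_pos: [0.6167, 0.1557, 0.0422]
orientation: [3.139, 0.003, 2.094]
ft_force: [-2.3, 0.0, 4.3]
opening: 0.148
tool shift mm [ 0.3 -1.  -0.1] eef [0.6167 0.1557 0.0422] rpy deg [1.7983e+02 1.6000e-01 1.1997e+02] f [-2.3  0.   4.3] op 0.148 t 19.725
  yaw 120 turn [ 0.2  0.2 -0. ]
  yaw 300 turn [  0.2  -0.3 180. ]
  yaw -60 turn [  0.2  -0.3 180. ]
```

View pics/w12.png

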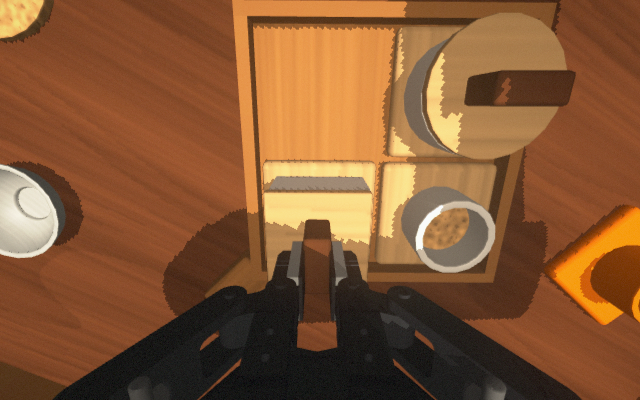

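```bash
python3 -m crank '[0,-8,0,0,0,0,1, 0,-12,0,0,0,0,1, 0,-12,0,0,0,0,1, 0,-12,0,0,0,0,1, 0,-12,0,0,0,0,1]' 60
python3 - <<'E'
from h import *
shift([.5418,.1140,.0420],120)
E
```

```text
time_s: 20.4
eef_pos: [0.5662, 0.1264, 0.0423]
orientation: [3.135, 0.003, 2.094]
ft_force: [1.4, 1.0, 0.2]
opening: 0.143
tool shift mm [  1.4 -27.3   0.2] eef [0.5662 0.1264 0.0423] rpy deg [1.7962e+02 1.7000e-01 1.1997e+02] f [1.4 1.  0.2] op 0.143 t 20.4
  yaw 120 turn [ 0.4  0.2 -0. ]
  yaw 300 turn [  0.3  -0.6 180. ]
  yaw -60 turn [  0.3  -0.6 180. ]
```

```bash
python3 -m crank '[0.5,-10,0,0,0,0,1, 0.5,-10,0,0,0,0,1, 0,-8,0,0,0,0,1, 0,-2,0,0,0,0,1, 0,0,0,0,0,0,1]' 60
python3 - <<'E'
from h import *
shift([.5418,.1140,.0420],120)
save('w13',camera('wrist')); save('s13',camera('scene'),(320,160,440,260),6)
E
```

```text
time_s: 21.02
eef_pos: [0.538, 0.1114, 0.0426]
orientation: [3.132, 0.003, 2.094]
ft_force: [2.6, 0.9, -1.2]
opening: 0.145
tool shift mm [0.4 4.6 0.6] eef [0.538  0.1114 0.0426] rpy deg [1.7946e+02 1.6000e-01 1.1997e+02] f [ 2.6  0.9 -1.2] op 0.145 t 21.025
  yaw 120 turn [ 0.5  0.2 -0. ]
  yaw 300 turn [  0.3  -0.8 180. ]
  yaw -60 turn [  0.3  -0.8 180. ]
```

View pics/w13.png

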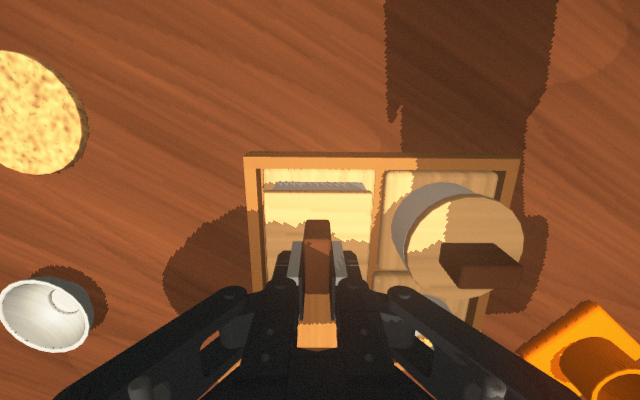

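View pics/s13.png

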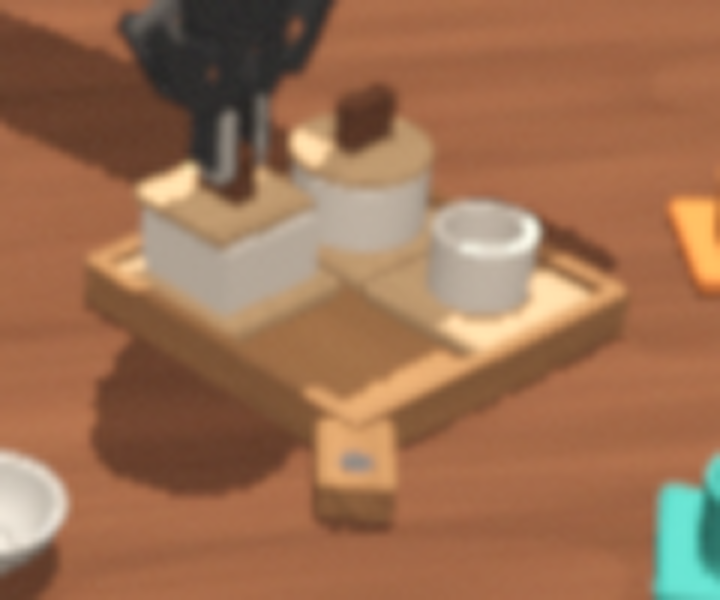

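```bash
python3 -m crank '[0,3,0,0,0,0,1, 0,0,0,0,0,0,0.7, 0,0,0,0,0,0,0.6, 0,0,0,0,0,0,0.6, 0,0,-25,0,0,0,0.6, 0,0,-40,0,0,0,0.5, 0,0,-15,0.5,0.2,-9,0.5, 0,0,0,0,0,0,0.5]' 60
python3 - <<'E'
from h import *
save('t14',camera('top'),(170,130,310,270),4)
shift([.5909,-.3008,.11],130)
E
```

```text
time_s: 22.12
eef_pos: [0.5384, 0.1118, 0.1228]
orientation: [-3.134, -0.001, 2.253]
ft_force: [0.2, 0.5, -0.2]
opening: 0.502
tool shift mm [-353.8 -218.4   13.3] eef [0.5381 0.1117 0.1221] rpy deg [-1.7952e+02 -9.0000e-02  1.2900e+02] f [-0.4  0.9 -0. ] op 0.503 t 22.175
  yaw 130 turn [-0.5 -0.1 -1. ]
  yaw 310 turn [ -0.2   0.8 179. ]
  yaw -50 turn [ -0.2   0.8 179. ]
```

View pics/t14.png

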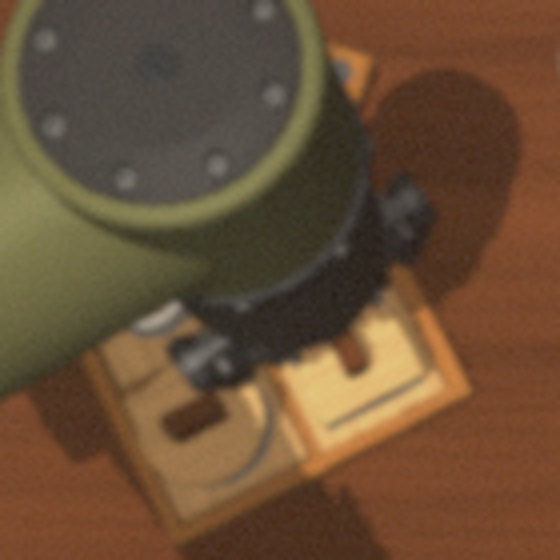

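```bash
python3 -m crank '[-48,-29.5,0,0,0,0,0.5, -48,-29.5,0,0,0,0,0.5, -48,-29.5,0,0,0,0,0.5, -48,-29.5,0,0,0,0,0.5, -48,-29.5,0,0,0,0,0.5, -48,-29.5,0,0,0,0,0.5, -45,-28,0,0,0,0,0.5, -30,-20,0,-0.5,0,-1,0.5, 0,0,0,0,0,0,0.5]' 60;  python3 - <<'E'
from h import *
shift([.5909,-.3008,.11],130)
C=cam('wrist');np.save('C15.npy',C[3]);im=camera('wrist');save('w15',im); save('w15c',im,(220,80,420,280),3.5)
E
```

```text
time_s: 23.3
eef_pos: [0.5836, -0.3241, 0.1085]
orientation: [-3.131, -0.014, 2.243]
ft_force: [-0.9, 0.6, -0.9]
opening: 0.502
tool shift mm [13.7 20.2 -1.5] eef [ 0.5836 -0.3241  0.1085] rpy deg [-179.42   -0.78  128.54] f [-0.9  0.6 -0.9] op 0.502 t 23.3
  yaw 130 turn [-0.6 -0.8 -1.5]
  yaw 310 turn [ -1.2   0.9 178.5]
  yaw -50 turn [ -1.2   0.9 178.5]
```

View pics/w15.png

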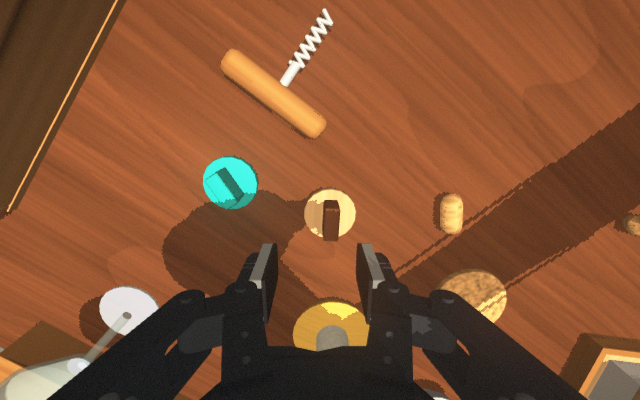

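View pics/w15c.png

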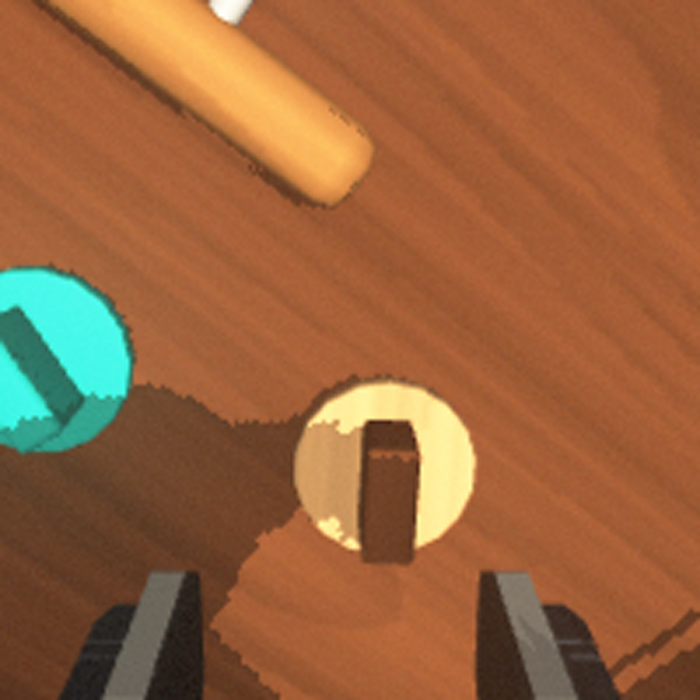

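Run:
```python
from h import *
c=calibration('wrist');C=(200/np.tan(np.radians(c['vfov'])/2),c['cx'],c['cy'],np.load('C15.npy'))
A=lambda u,v,z:p2w(C,220+u/3.5,80+v/3.5,z)
ctr=A(384.5,465.5,.016);print(ctr,np.linalg.norm(A(294,465,.016)-A(475,465,.016)))
g=[A(386,422,.044),A(387,562,.044)];print(g,np.degrees(np.arctan2(*(g[0]-g[1])[1::-1])))
p=ctr.copy();p[2]=.1085;shift(p,130)
```

```text
[ 0.59208883 -0.29970884  0.016     ] 0.05102212468718902
[array([ 0.57600551, -0.31449095,  0.044     ]), array([ 0.6054198 , -0.29002314,  0.044     ])] -140.24516648510064
tool shift mm [12.8 20.9 -0.1] eef [ 0.5837 -0.3228  0.1084] rpy deg [-179.42   -0.81  128.62] f [-0.7  0.5 -0.1] op 0.504 t 23.35
  yaw 130 turn [-0.6 -0.8 -1.4]
  yaw 310 turn [ -1.3   0.9 178.6]
  yaw -50 turn [ -1.3   0.9 178.6]
```

```bash
python3 -m crank '[0,0,0,-0.6,-0.8,-1.2,0.5, 12.5,20,25,0,0,0,0.5, 0,0,30,0,0,0,0.5, 0,0,0,0,0,0,0.5]' 60
python3 - <<'E'
from h import *
shift([.5918,-.3,-.0050],129.8)
E
```

```text
time_s: 23.85
eef_pos: [0.5916, -0.2954, 0.0519]
orientation: [3.139, 0.002, 2.27]
ft_force: [-0.0, 0.2, -1.0]
opening: 0.503
tool shift mm [-3.6 -2.9 56.9] eef [ 0.5916 -0.2954  0.0519] rpy deg [1.7983e+02 1.0000e-01 1.3004e+02] f [-0.   0.2 -1. ] op 0.503 t 23.85
  yaw 129.8 turn [0.2 0.1 0.2]
  yaw 309.8 turn [  -0.2    0.3 -179.8]
  yaw -50.19999999999999 turn [  -0.2    0.3 -179.8]
```

```bash
python3 -m crank '[-3.5,-3,30,0,0,0,0.5, 0,0,18,0,0,0,0.5, 0,0,8,0,0,0,0.5, 0,0,0,0,0,0,0.5]' 60
python3 - <<'E'
from h import *
shift([.5918,-.3,-.0050],129.8)
E
```

```text
time_s: 24.35
eef_pos: [0.5949, -0.2994, 0.0009]
orientation: [3.135, 0.01, 2.273]
ft_force: [0.3, 0.6, 0.0]
opening: 0.5
tool shift mm [ 1.7 -2.8  5.9] eef [ 0.5949 -0.2994  0.0009] rpy deg [179.62   0.57 130.22] f [0.3 0.6 0. ] op 0.5 t 24.35
  yaw 129.8 turn [0.4 0.6 0.4]
  yaw 309.8 turn [  -0.9    0.6 -179.6]
  yaw -50.19999999999999 turn [  -0.9    0.6 -179.6]
```

```bash
python3 -m crank '[1.5,-2.8,5.5,0.4,0.5,0.4,0.5, 0,0,0,0,0,0,0.5, 0,0,0,0,0,0,0.9, 0,0,0,0,0,0,1, 0,0,0,0,0,0,1, 0,0,0,0,0,0,1]' 60
python3 - <<'E'
from h import *
shift([.5918,-.3,-.0050],129.8)
save('w16',camera('wrist'),(200,120,440,320),3)
E
```

```text
time_s: 25.1
eef_pos: [0.593, -0.3007, -0.0022]
orientation: [3.141, 0.004, 2.265]
ft_force: [-1.3, -0.5, -0.0]
opening: 0.145
tool shift mm [ 1.3 -0.5  2.8] eef [ 0.593  -0.3007 -0.0022] rpy deg [179.94   0.22 129.79] f [-1.3 -0.5 -0. ] op 0.145 t 25.1
  yaw 129.8 turn [ 0.1  0.2 -0. ]
  yaw 309.8 turn [ 3.0e-01 -1.0e-01  1.8e+02]
  yaw -50.19999999999999 turn [ 3.0e-01 -1.0e-01  1.8e+02]
```

View pics/w16.png

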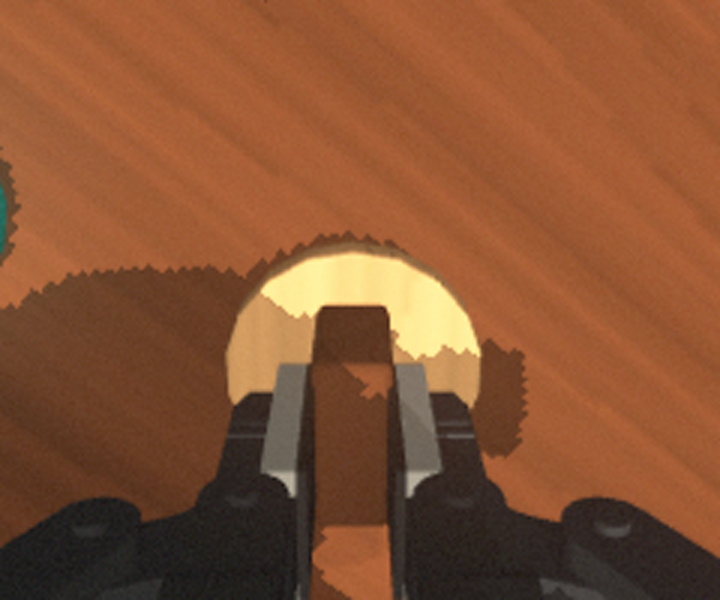

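```bash
python3 - <<'E'
from h import *
C=cam('wrist');s=manip.read_state();M=R.from_euler('xyz',s['orientation'])
for u,v in((353,249),(226,365),(481,365)):
    p=p2w(C,200+u/3,120+v/3,.016); print((M.inv().apply(p-s['eef_pos'])*1000).round(1))
E
python3 -m crank '[0,0,-45,0,0,0,1, 0,0,-55,0,0,0,1, 0,0,-20,0,0,0,1, 0,0,0,0,0,0,1]' 60
python3 - <<'E'
from h import *
shift([.5735,.2285,.044],129.8)
E
```

```text
[ -0.  -25.2 -18.2]
[-25.4  -0.7 -18.1]
[ 25.6  -0.8 -18.3]
time_s: 25.65
eef_pos: [0.5918, -0.3002, 0.1196]
orientation: [-3.141, 0.001, 2.265]
ft_force: [0.3, 0.3, -0.6]
opening: 0.143
tool shift mm [418.1 324.3  74.8] eef [ 0.5918 -0.3002  0.1196] rpy deg [-1.7997e+02  8.0000e-02  1.2978e+02] f [ 0.3  0.3 -0.6] op 0.143 t 25.65
  yaw 129.8 turn [-0.   0.1 -0. ]
  yaw 309.8 turn [1.0e-01 1.0e-01 1.8e+02]
  yaw -50.19999999999999 turn [1.0e-01 1.0e-01 1.8e+02]
```

```bash
python3 -m crank '[44,34,0,0,0,0,1, 44,34,0,0,0,0,1, 44,34,0,0,0,0,1, 44,34,0,0,0,0,1, 44,34,0,0,0,0,1, 44,34,0,0,0,0,1, 44,34,0,0,0,0,1, 44,34,0,0,0,0,1, 40,31,0,0,0,0,1, 0,0,0,0,0,0,1]' 60
python3 - <<'E'
from h import *
shift([.5735,.2285,.0438],129.8)
C=cam('wrist');np.save('C17.npy',C[3]);im=camera('wrist');save('w17',im)
E
```

```text
time_s: 26.9
eef_pos: [0.5663, 0.2093, 0.0997]
orientation: [-3.123, -0.01, 2.262]
ft_force: [0.5, -0.4, -1.3]
opening: 0.142
tool shift mm [ 9.6 18.8 55.6] eef [0.5663 0.2093 0.0997] rpy deg [-178.93   -0.6   129.6 ] f [ 0.5 -0.4 -1.3] op 0.142 t 26.9
  yaw 129.8 turn [-1.1 -0.6 -0.2]
  yaw 309.8 turn [ -0.9   1.7 179.8]
  yaw -50.19999999999999 turn [ -0.9   1.7 179.8]
```

View pics/w17.png

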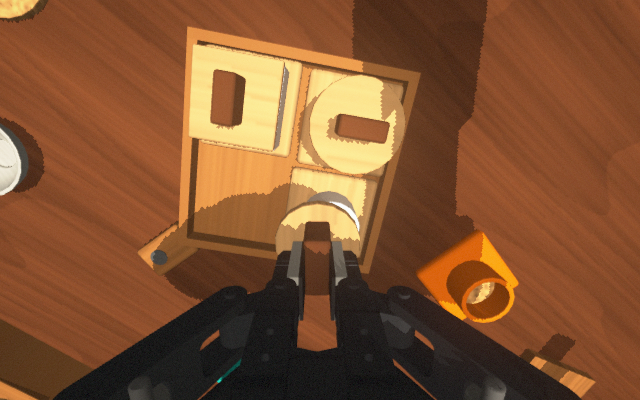

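```bash
python3 -m crank '[0,0,0,-1.1,-0.6,-0.2,1, 9.5,18,12,0,0,0,1, 0,0,8,0,0,0,1, 0,0,0,0,0,0,1]' 60
python3 - <<'E'
from h import *
shift([.5735,.2285,.0438],129.8)
im=cv2.imread('pics/w17.png')[:,:,::-1]; save('w17c',im,(180,20,430,270),3)
E
```

```text
time_s: 27.45
eef_pos: [0.5741, 0.2226, 0.0775]
orientation: [3.141, 0.002, 2.26]
ft_force: [0.1, -0.5, -0.3]
opening: 0.144
tool shift mm [ 5.   3.2 33.7] eef [0.5741 0.2226 0.0775] rpy deg [1.7997e+02 1.0000e-01 1.2951e+02] f [ 0.1 -0.5 -0.3] op 0.144 t 27.45
  yaw 129.8 turn [ 0.   0.1 -0.3]
  yaw 309.8 turn [  0.2  -0.  179.7]
  yaw -50.19999999999999 turn [  0.2  -0.  179.7]
```

View pics/w17c.png

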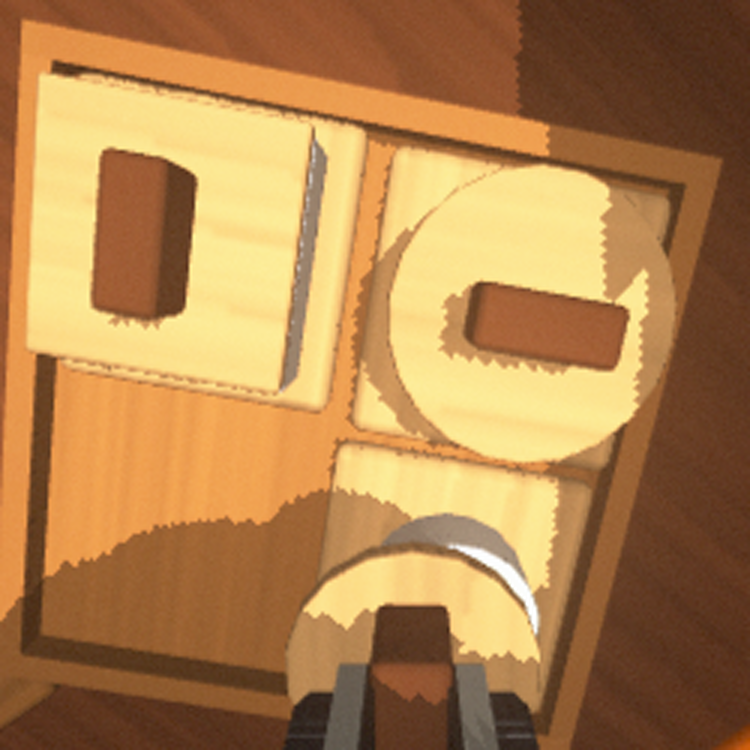

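```bash
python3 -m crank '[5,3,12,0,0,0,1, 0,0,10,0,0,0,1, 0,0,5,0,0,0,1, 0,0,0,0,0,0,1]' 60
python3 - <<'E'
from h import *
shift([.5735,.2285,.0438],129.8)
save('s18',camera('scene'),(340,150,440,250),6);save('w18',camera('wrist'),(220,100,420,280),4)
E
```

```text
time_s: 27.95
eef_pos: [0.5734, 0.2273, 0.0491]
orientation: [3.14, 0.002, 2.259]
ft_force: [0.6, -0.7, -0.7]
opening: 0.146
tool shift mm [0.8 0.9 5.3] eef [0.5734 0.2273 0.0491] rpy deg [1.7992e+02 1.1000e-01 1.2943e+02] f [ 0.6 -0.7 -0.7] op 0.146 t 27.95
  yaw 129.8 turn [ 0.1  0.1 -0.4]
  yaw 309.8 turn [ 2.000e-01 -1.000e-01  1.796e+02]
  yaw -50.19999999999999 turn [ 2.000e-01 -1.000e-01  1.796e+02]
```

View pics/s18.png

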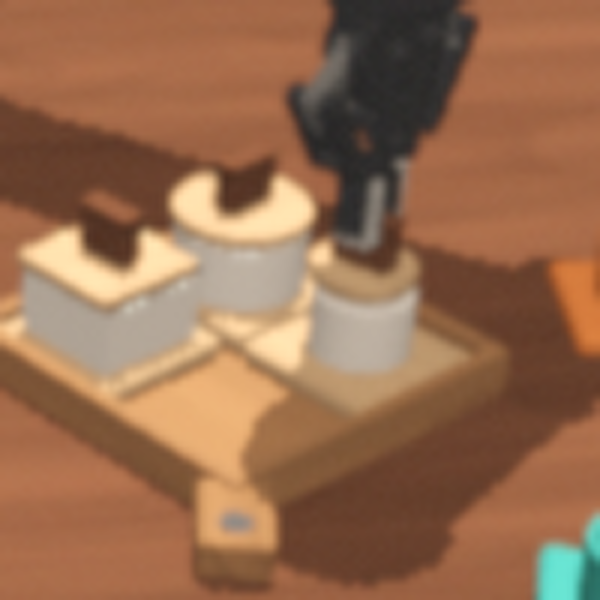

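View pics/w18.png

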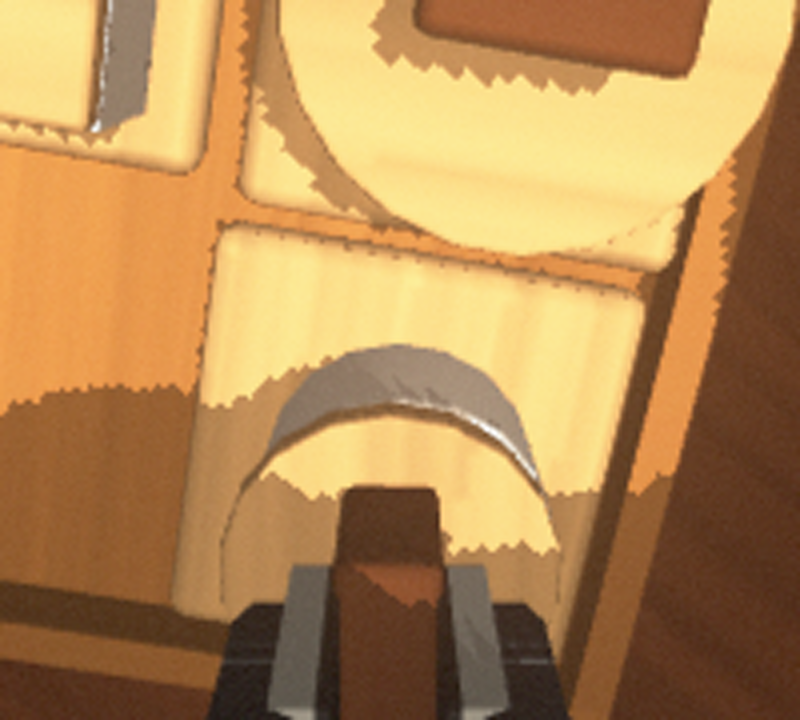

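Over the small pot and entering with no contact force; lower to seat.

```bash
python3 -m crank '[0.5,0.5,3,0,0,0,1, 0,0,2.5,0,0,0,1, 0,0,2,0,0,0,1]' 60
python3 - <<'E'
from h import *
shift([.5735,.2285,.0438],129.8)
E
```

```text
time_s: 28.42
eef_pos: [0.5744, 0.2287, 0.0437]
orientation: [3.137, 0.003, 2.259]
ft_force: [-4.3, -0.6, 8.3]
opening: 0.146
tool shift mm [ 0.4 -0.8 -0.1] eef [0.5744 0.2287 0.0437] rpy deg [1.7974e+02 1.6000e-01 1.2945e+02] f [-4.3 -0.6  8.3] op 0.146 t 28.425
  yaw 129.8 turn [ 0.3  0.2 -0.3]
  yaw 309.8 turn [  0.2  -0.4 179.7]
  yaw -50.19999999999999 turn [  0.2  -0.4 179.7]
```

```bash
python3 -m crank '[0,0,-0.5,0,0,0,1, 0,0,0,0,0,0,0.7, 0,0,0,0,0,0,0.6, 0,0,0,0,0,0,0.6, 0,0,-25,0,0,0,0.6, 0,0,-45,0,0,0,0.5, 30,40,0,0,0,0,0.5, 0,40,0,0,0,0,0.5, 0,0,0,0,0,0,0.5]' 60
python3 - <<'E'
from h import *
shift([.5735,.2285,.0438],129.8)
C=cam('wrist');np.save('C19.npy',C[3]);save('w19',camera('wrist'));save('t19',camera('top'));save('s19',camera('scene'),(320,150,440,250),6)
E
```

```text
time_s: 29.55
eef_pos: [0.618, 0.3043, 0.1165]
orientation: [3.137, 0.003, 2.258]
ft_force: [-0.7, -0.1, -1.1]
opening: 0.501
tool shift mm [-30.1 -82.9  72.3] eef [0.618  0.3043 0.1165] rpy deg [1.7971e+02 1.5000e-01 1.2940e+02] f [-0.7 -0.1 -1.1] op 0.501 t 29.55
  yaw 129.8 turn [ 0.3  0.1 -0.4]
  yaw 309.8 turn [  0.2  -0.4 179.6]
  yaw -50.19999999999999 turn [  0.2  -0.4 179.6]
```

View pics/w19.png

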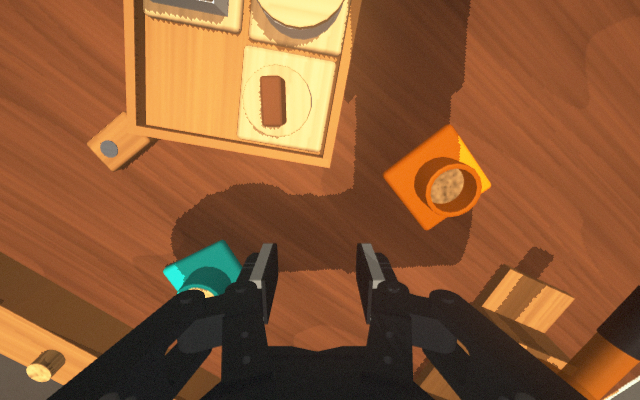

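View pics/s19.png

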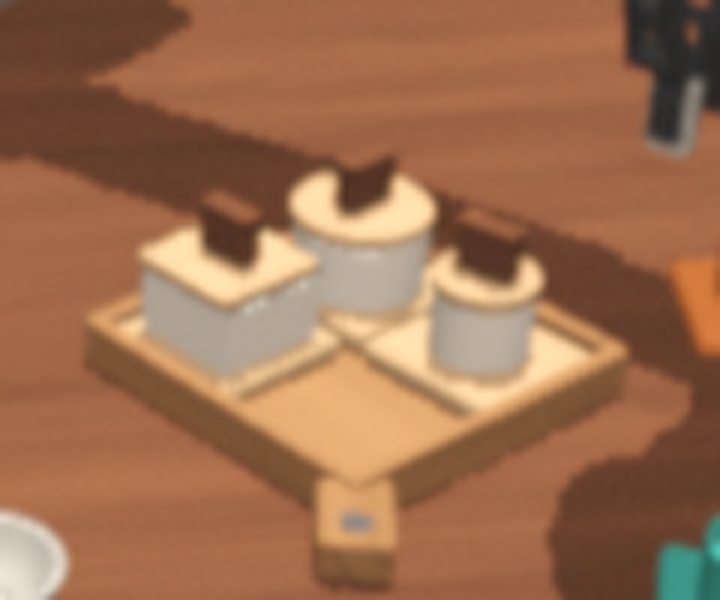

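View pics/t19.png

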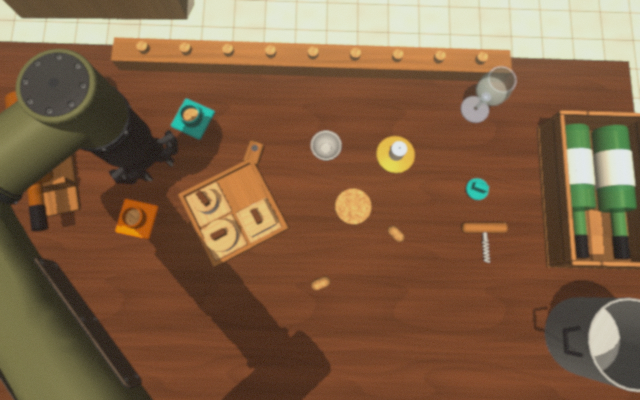

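Run:
```python
from h import *
im=cv2.imread('pics/t19.png')[:,:,::-1]; save('t19c',im,(170,150,300,270),6)
```

```text
(no output)
```

View pics/t19c.png

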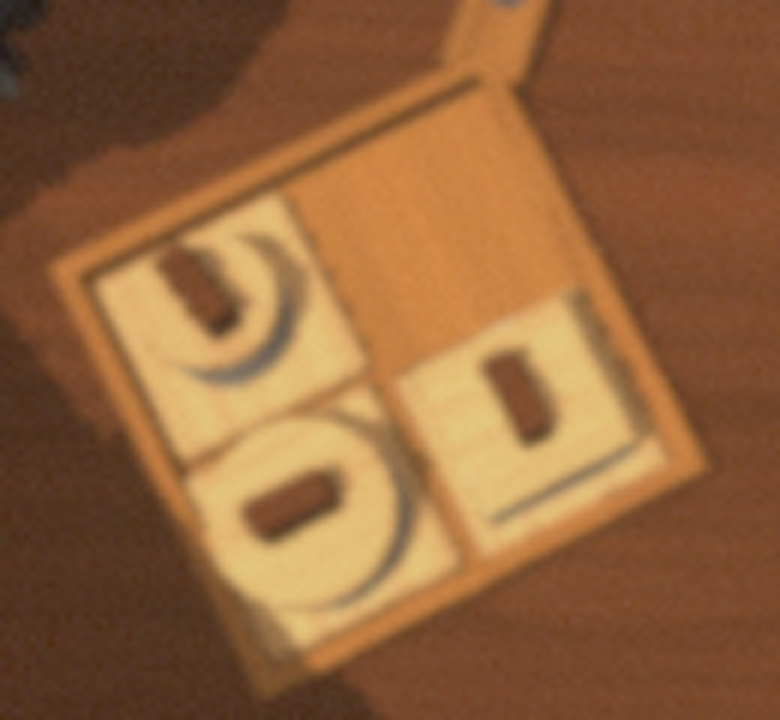

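Run:
```python
from h import *
C=cam('top');A=lambda u,v:p2w(C,170+u/6,150+v/6,.070)[:2].round(4)
print('large',A(299,508),'place3 .4991,.1876')
s=manip.read_state();print(s['time_s'],s['ft_force'],np.abs(s['dq']).max())
manip.close_job()
```

```text
large [0.4967 0.1878] place3 .4991,.1876
29.7 [-1.20196114 -0.66661652  0.41753301] 0.019334232607530467
the job is handed in; nothing more can be done
```

I handed the job in at 29.7 s of the 72 s. All three pots have their own lids on and stand in the three places away from the handle, so the handle corner is empty.

- **Large pot:** lidded, then dragged by its grip into the empty place opposite the handle.
- **Square pot:** lidded, then dragged from the handle corner into the place the large pot had left.
- **Small pot:** lidded where it stood with the plain wooden lid. I left the turquoise lid and the orange and turquoise pots alone.

**Last checks:**
- **Seating:** each lid met its rim at the height expected for seated, with 2.5 to 8 N of contact. For the two dragged lids that height stayed within about 0.5 mm.
- **Level and placing:** the final pictures show the lids flat and the handle corner empty. The large lid measured about 2.5 mm from its place's centre. I did not measure the final centring of the square and small lids, only looked at them.
- **Bystanders:** all stand where they were in the pictures.
- **Arm:** clear of everything when I handed in.

**What went wrong or disagreed:**
- **Missed grasp:** the first try at the large lid closed on air. The fingertips were about 30 mm short of where the reported TCP should put them. I regrasped about 30 mm lower, and every later height was taken from that.
- **Camera mismatch:** positions from the top and wrist cameras differed by 2 to 4 mm, and I relied mainly on the wrist camera.

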